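# Chock the row of fly vials

## Robot

A 6-joint arm with a two-finger parallel gripper is mounted at the origin on the work surface. World frame = base frame: x ahead of the robot, y to its left, z up, the work surface at z = 0. Lengths are in m, angles in degrees, forces in N, time in s.
With the tool pointing down it reaches from about 0.325 to 0.9 m from the base axis. Payload 6.1 kg.
Tool frame: the origin (TCP) lies between the finger pads; the fingertips stand 8 mm ahead of it and the grasp point (between the pads) lies 11 mm behind it; y points along the fingers, x is the direction in which the jaws open and shut, and the axes are right-handed (so a half turn about y gives the same grasp; the last joint's range is limited). The gripper opens to 87 mm and grips with 3 to 60 N. Pads are 19 mm wide; open, the fingers measure 117 mm over their backs; the gripper's body (75 mm by 190 mm) begins 51 mm behind the grasp point.
Start: joints at [59.754, 12.628, 87.462, -0, 79.91, -7.225], TCP at [0.244, 0.575, 0.206] pointing down, gripper open.
Joint ranges: [-170.65, 170.65], [-52.31, 119.04], [5.05, 147.46], [-71.25, 251.25], [11.57, 151.72], [-153.62, 153.62]. Speed limits (degrees/s): [147.25, 147.25, 172.46, 180, 180, 180].

## Interface

Orientations are given as a 3x3 rotation matrix whose columns are the frame's x, y, z axes.
In Python, from station import bot, viewer gives the robot as it stands.
- The arm moves only by the tool step_arm, never from a script. Its argument "deltas" is one flat list of numbers, 4 for each row, row after row: the shift along the tool's x, y, z in mm, then the turn about the tool's y in degrees. A call has 1 to 8 rows; each row shifts and turns the commanded pose from where the row before left it, along the tool's axes as they then stand; what a row does not reach is not made up. A row lasts 1/12 s, in which the tool goes at most 41.7 mm and 7.16 degrees, less where a joint would pass 70% of its speed; a pose out of reach is approached as far as the arm can. A call with a gripper value outside its range is refused whole. "hand" is the closure, from 0 (fully open) to 1 (shut), set as the call begins (left out, the last holds). The fingers move at their own pace and stop on an object; "newtons" is the grip in N (left out, the last holds). Time passes only in rows, so rows that do not move let the fingers close. It gives the time, the measured TCP pose, the force and the opening at its end, in the units of the state.
- bot.state(): the state, without advancing time (a new reading comes with each control period).
- viewer.read_camera(name): name is "side" or "top" or "wrist"; returns the picture (480x640x3 uint8, red, green, blue); there is no depth.
- viewer.camera_params(name): a dict with "mtx" (3x3 intrinsics, pixels), "rvec" (rotation vector, rad) and "tvec" (3), from world to camera coordinates, as OpenCV has them. Camera axes: x right, y down, z forward; pixel columns grow to the right and rows downward; lengths in m; the calibration is good to about 2 mm. The wrist camera is an equidistant fisheye: a pixel r from the principal point sees the ray r / f radians off the axis. A picture is of the moment at which its call begins: read the wrist's pose just before it. camera_params takes no time and is no camera call; for the wrist camera it gives the pose at the moment of the call.
- bot.job_done(): hands the job in, once; it reports no verdict.
Trained networks look in the newest picture that a camera, given by its name, has taken for a name from the list of things; names that differ only in an ending like _2 or _b are one class to them, and where a whole thing is asked for, a point or a joint stands for the part that bears it (a point fixed in the world has none). Each returns a list of dicts, best first, with "conf" (0 to 1); they miss things now and then, are a little off and sometimes report something else, mostly with a low value. They report only what shows in the picture. A call takes as long as a camera call. They do not tell look-alikes from the thing itself.
- viewer.cut_out(camera, name): "mask" (480x640 bool, what is visible of it) and "at" ([row, column] in pixels, amid what is visible of it).
The state is a dict: "time_s": time; "qpos": joint angles; "joint_vel": joint speeds; "effort": joint torques, N m; "eef_pos": TCP position; "orientation": TCP orientation; "contact_force": force on the tool from outside, world axes, zero at the start; "ft_torque": the same for the moment, N m; "opening": finger opening in m.
Only numpy, scipy, OpenCV 4.12 (cv2) and the standard library are available. Lean on these libraries where they do the work, as an engineer would, in place of code of your own. Each camera call takes 0.05 s, during which the arm holds its last target. There are 200 camera calls.

## Task

The three fly-culture vials lying beside the slide box must not roll apart while the flies wake. First stand the amber dropper bottle, which is in the way, upright on the white tile; then take the rubber chock out of the caddy, lay it on its foot and slide it gently, thin nose first and square to the middle of the outer vial, until all three vials lie closed up against the slide box with the chock snug behind them. Do not lift or squash the vials, and leave the other things where they are.

Things in the scene. Friction and masses are not known exactly. Their poses are not given: they have to be found in the camera images.
- slide_box: Shut grey plastic box for microscope slides, fixed to the bench, 97 (x) x 206 (y) x 35 mm high. Origin at the centre of its underside. Its +x face (48.5 mm from the origin) is the flat wall against which the vials lie; the row runs away from it along its +x, vial axes along its y.
- vial1_center (a point): Clear plastic vial, loose, on its side on the bench next to the slide box: tube 28.5 mm diameter, 95 mm long, tan food in the closed end, white foam plug 12 mm out of the other, about 40 g. Point at the middle of the tube's axis, 14.25 mm up. y runs along the tube (plug at +y); x, z turn as it rolls. Vials start 2 to 20 mm apart, nearly parallel to the box face.
- vial2_center (a point): The same for the middle vial.
- vial3_center (a point): The same for the outer vial, the farthest from the slide box.
- chock_center (a point): Dark rubber chock, loose, 70 g: 60 mm long heel to nose, 40 mm wide with flat parallel flanks, heel 36 mm high. It starts standing on its heel, nose up, in one of the caddy's cells, flanks to the caddy's long walls. Point 30 mm from heel and nose, 18 mm from the foot, mid-width. z: heel to nose (up at the start). x: foot to level top (up when it lies on its foot). y: flank to flank.
- chock_nose (a point): Middle of the chock's lower nose edge, where foot and nose meet: +30 mm along z and -18 mm along x from chock_center, same axes. Profile lying on its foot: blunt nose step 5 mm high, then the top slopes up at 34 degrees over 46 mm to 36 mm high, then level for 14 mm to the heel.
- caddy: White plastic caddy, fixed to the bench, 97 (x) x 56 (y) x 30 mm high, with two open cells side by side along x, each 44 (x) x 50 (y) mm inside, 3 mm floor and walls. Origin at the centre of its underside. The chock's nose stands 33 mm above its rim.
- dropper_center (a point): Amber glass dropper bottle with black cap, loose, about 80 g, 36 mm diameter, 88 mm tall, standing just beyond the outer vial in the place the chock needs. Point on its axis, half-way up (44 mm above its underside); below that it is a plain cylinder. z is up along its axis.
- tile: White ceramic tile, fixed to the bench, 108 x 108 mm, 6 mm thick. Origin at the centre of its underside.
- jar_center (a point): Small glass jar with black cap, 34 mm diameter, 58 mm tall, standing in the caddy's other cell. Leave it alone. Point on its axis, half-way up.
- dish_center (a point): Shut Petri dish, 60 mm diameter, 15 mm high, lying on the bench. Leave it alone. Point at its centre.
- beaker_center (a point): Empty glass beaker, 50 mm diameter, 68 mm tall, standing on the bench. Leave it alone. Point on its axis, half-way up.
Mind the look-alikes: they are no part of the job. Leave any red or yellow look-alike of the part that bears dropper_center alone.

How it is judged (in metres and radians):
On the way, in this order (a step that is already met when the one before it is completed fails the run):
1. the dropper bottle stands on the white tile, let go (x of dropper_center in the frame of tile between -0.045 and 0.045 m and y of dropper_center in the frame of tile between -0.045 and 0.045 m and height (world z) of dropper_center below 0.054 m and angle between dropper_center's own z axis and vertical below 0.1 rad and contact force between dropper and the fingers below 0.05 N), for 0.2 s.
2. the chock lies on its foot on the bench, let go (angle between chock_center's own x axis and vertical below 0.08 rad and height (world z) of chock_nose below 0.004 m and contact force between chock and the fingers below 0.05 N), for 0.2 s.
At the end, for the whole second after the job is handed in: Dropper upright within 45 mm of the tile's centre lines; vials on the bench, within 0.1 rad of the box face, each gap up to the chock under about 3 mm (6 in all); chock on its foot, nose to the outer vial within 0.2 rad of square and 30 mm of its middle; all at rest (x of dropper_center in the frame of tile between -0.045 and 0.045 m and y of dropper_center in the frame of tile between -0.045 and 0.045 m and height (world z) of dropper_center below 0.054 m and angle between dropper_center's own z axis and vertical below 0.1 rad and x of vial1_center in the frame of slide_box below 0.0655 m and x of vial2_center in the frame of slide_box between 0.085 and 0.0957 m and x of vial3_center in the frame of slide_box between 0.113 and 0.1255 m and height (world z) of each of vial1_center, vial2_center, vial3_center below 0.0175 m and angle between the y axis of each of vial1_center, vial2_center, vial3_center and the y axis of slide_box, either way round below 0.1 rad and angle between chock_center's own x axis and vertical below 0.08 rad and height (world z) of chock_nose below 0.004 m and x of chock_nose in the frame of slide_box below 0.1366 m and z of vial3_center in the frame of chock_nose below 0.0142 m and x of chock_center in the frame of slide_box above 0.145 m and angle between the z axis of chock_center and the x axis of slide_box, either way round below 0.2 rad and y of chock_nose in the frame of vial3_center between -0.03 and 0.03 m and linear speed of each of vial1, vial2, vial3, chock below 0.01 m/s); the robot touches nothing.
It fails at once if a vial is lifted off the bench or rides up (height (world z) of any of vial1_center, vial2_center, vial3_center above 0.026 m).
It fails at once if a vial is squashed: the chock or the slide box presses on it with more than 30 N (contact force between vial3 and chock above 30 N or contact force between vial1 and slide_box above 30 N).
It fails at once if the jar, the Petri dish or the beaker is moved more than 20 mm (distance of any of jar_center, dish_center, beaker_center from where it was at the start of the episode above 0.02 m).
It also fails if it takes over 69 s, if anything falls off the work surface, if the arm or the gripper's body presses on something with over 40 N, if the wrist force passes 120 N, or if a joint passes its speed limit or range.

## Working session

There is one attempt and no reset: what is moved stays moved. The work goes in short steps, Python scripts to look and compute and a tool call to move; the robot and the scene stay as the last step left them, time stands still between calls to the robot, and variables do not carry over. Pictures are saved under pics/ and viewed, about 8 in all and at most 12, crops included, and the job is handed in when it is done.

Besides the shell and the picture viewer there is one more tool, called after "Request:" as a command line: name --argument value ..., lists and objects as JSON in quotes. step_arm: Moves the arm, as the interface text tells. Its arguments: {"type":"object","properties":{"deltas":{"type":"array"},"hand":{"type":"number"},"newtons":{"type":"number"}},"required":["deltas"]}

```bash
mkdir -p pics; cat > h.py <<'E'
import numpy as np, cv2
from station import bot, viewer
def params(c):
    p=viewer.camera_params(c); R=cv2.Rodrigues(np.array(p['rvec'],float))[0]
    return np.array(p['mtx']),R,np.array(p['tvec'],float).ravel()
def ray(c,rc,P=None):
    K,R,t=P or params(c); x=(rc[1]-K[0,2])/K[0,0]; y=(rc[0]-K[1,2])/K[1,1]
    if c=='wrist':
        r=np.hypot(x,y); d=np.array([x/r*np.sin(r),y/r*np.sin(r),np.cos(r)]) if r>1e-9 else np.array([0,0,1.])
    else: d=np.array([x,y,1.])
    d=R.T@d; return -R.T@t, d/np.linalg.norm(d)
def at_z(c,rc,z,P=None):
    o,d=ray(c,rc,P); return o+d*(z-o[2])/d[2]
def tri(r1,r2):
    (o1,d1),(o2,d2)=r1,r2
    s=np.linalg.lstsq(np.c_[d1,-d2],o2-o1,rcond=None)[0]
    a,b=o1+s[0]*d1,o2+s[1]*d2; return (a+b)/2,np.linalg.norm(a-b)
def proj(c,X,P=None):
    K,R,t=P or params(c); v=R@np.array(X)+t
    if c=='wrist':
        n=np.hypot(v[0],v[1]); th=np.arctan2(n,v[2]); x,y=v[0]/n*th,v[1]/n*th
    else: x,y=v[:2]/v[2]
    return K[1,1]*y+K[1,2],K[0,0]*x+K[0,2]
def save(c,n,box=None,k=1):
    im=viewer.read_camera(c)[:,:,::-1]
    if box: im=im[box[0]:box[1],box[2]:box[3]]
    cv2.imwrite('pics/'+n,cv2.resize(im,None,fx=k,fy=k,interpolation=2))
E
python3 - <<'E'
from h import *
ims=[]
for c in ['side','top','wrist']:
    im=viewer.read_camera(c); cv2.imwrite(f'pics/{c}0.png',im[:,:,::-1])
    for n in ['slide_box','vial1_center','chock_center','caddy','dropper_center','tile','jar_center','dish_center','beaker_center']:
        for d in viewer.cut_out(c,n):
            m=d['mask'].astype(np.uint8); r=cv2.minAreaRect(np.argwhere(m)[:,::-1].astype(np.float32))
            print(c,n,round(d['conf'],2),np.round(d['at']),m.sum(),'rect c(x,y)',np.round(r[0]),np.round(r[1]),round(r[2]))
for c in ['side','top','wrist']:
    K,R,t=params(c); print(c,np.round(-R.T@t,3),np.round(R[2],2))
print(bot.state()['orientation'])
E
```

```text
side slide_box 0.81 [273. 261.] 3683 rect c(x,y) [259. 274.] [81. 48.] 84
side slide_box 0.5 [266. 308.] 528 rect c(x,y) [309. 265.] [43. 13.] 80
side vial1_center 0.84 [266. 290.] 556 rect c(x,y) [291. 264.] [44. 14.] 84
side chock_center 0.92 [369. 338.] 542 rect c(x,y) [339. 367.] [33. 20.] 59
side caddy 0.82 [372. 354.] 999 rect c(x,y) [354. 367.] [37. 57.] 63
side caddy 0.38 [265. 309.] 538 rect c(x,y) [309. 265.] [43. 13.] 81
side dropper_center 0.98 [276. 407.] 503 rect c(x,y) [406. 275.] [17. 36.] 8
side dropper_center 0.94 [253. 413.] 319 rect c(x,y) [413. 251.] [16. 31.] 9
side dropper_center 0.67 [252. 349.] 465 rect c(x,y) [347. 252.] [35. 16.] 90
side tile 0.95 [182. 266.] 1106 rect c(x,y) [263. 184.] [28. 43.] 79
side jar_center 0.63 [347. 454.] 977 rect c(x,y) [454. 349.] [30. 40.] 27
side dish_center 0.73 [176. 350.] 302 rect c(x,y) [352. 174.] [16. 21.] 90
side dish_center 0.55 [371. 340.] 579 rect c(x,y) [340. 367.] [33. 22.] 63
side dish_center 0.37 [349. 455.] 981 rect c(x,y) [454. 349.] [30. 41.] 27
side beaker_center 0.67 [348. 455.] 933 rect c(x,y) [456. 350.] 
[... 715 characters left out ...]
t c(x,y) [466. 266.] [19. 23.] 90
top dish_center 0.72 [173. 179.] 737 rect c(x,y) [180. 172.] [29. 30.] 90
top beaker_center 0.57 [183. 486.] 785 rect c(x,y) [486. 183.] [26. 37.] 45
top beaker_center 0.25 [262. 325.] 807 rect c(x,y) [328. 261.] [56. 15.] 11
wrist chock_center 0.53 [468.   4.] 109 rect c(x,y) [  6. 468.] [11. 11.] 90
wrist caddy 0.39 [460.   3.] 40 rect c(x,y) [  4. 466.] [20.  6.] 70
side [ 0.345 -0.641  0.748] [ 0.21  0.66 -0.72]
top [ 0.379 -0.007  1.008] [ 0.19 -0.01 -0.98]
wrist [0.181 0.602 0.385] [ 0.23 -0.1  -0.97]
[[ 3.91098506e-01 -7.40906763e-06 -9.20348824e-01]
 [ 9.20348822e-01 -7.01763789e-05  3.91098506e-01]
 [-6.74844231e-05 -9.99999998e-01 -2.06269503e-05]]
```

View pics/top0.png

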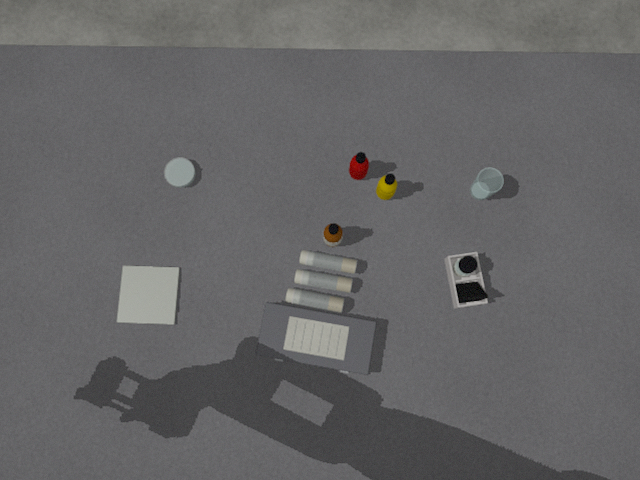

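View pics/side0.png

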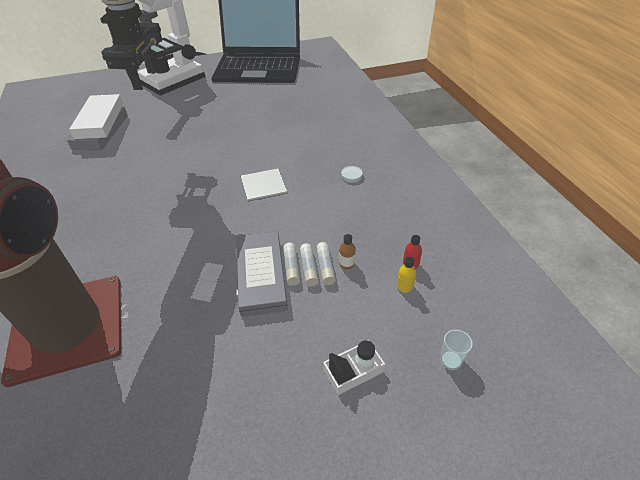

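The top view shows three dropper bottles: amber at (333,234), right behind the outer vial, red at (359,166) and yellow at (387,187). In the side view the amber one is at (347,252). Only the amber one is in the chock's place, so it is the one meant. The dark chock and the jar sit in the caddy at (470,290) and (467,265), and the tile is at (149,295). I'll measure these and confirm the amber bottle in a crop.

```bash
cat >> h.py <<'E'
def find(c,n,near=None,im=True):
    if im: viewer.read_camera(c)
    L=viewer.cut_out(c,n)
    if near is not None: L=sorted(L,key=lambda d:np.hypot(*(np.array(d['at'])-near)))
    return L[0] if L else None
def rect(c,m,z,P=None):
    cs=max(cv2.findContours(m.astype(np.uint8),0,1)[0],key=len)[:,0]
    X=np.array([at_z(c,(p[1],p[0]),z,P)[:2] for p in cs])
    r=cv2.minAreaRect((X*1000).astype(np.float32)); return np.round(r[0],1),np.round(r[1],1),round(r[2],1)
def mid(m):
    q=np.argwhere(m); return (q.min(0)+q.max(0))/2
E
python3 - <<'E'
from h import *
a,b=viewer.read_camera('top'),viewer.read_camera('side')
A=cv2.resize(a[200:320,250:410,::-1],None,fx=3,fy=3,interpolation=2);B=cv2.resize(b[210:330,230:390,::-1],None,fx=3,fy=3,interpolation=2)
C=cv2.resize(b[320:400,300:410,::-1],(480,349),interpolation=2)
cv2.imwrite('pics/crop1.png',np.vstack([np.hstack([A[:,:400],B[:,:400]])]))
for n,nt,ns in [('dropper_center',(234,333),(252,348)),('chock_center',(291,470),(369,338)),('tile',(295,149),(184,264)),('caddy',(280,464),(368,354)),('jar_center',(265,467),(353,365))]:
    t=find('top',n,nt,False);s=find('side',n,ns,False)
    X,e=tri(ray('top',mid(t['mask'])),ray('side',mid(s['mask'])))
    print(n,mid(t['mask']),mid(s['mask']),np.round(X,4),'miss',round(e,4))
t=find('top','tile',(295,149),False); print('tile',rect('top',t['mask'],.006))
t=find('top','slide_box',(336,318),False); print('box',rect('top',t['mask'],.035))
t=find('top','caddy',(280,464),False); print('caddy',rect('top',t['mask'],.03))
for rc in [(261,328),(281,323),(300,315)]: print('vial top pix',np.round(at_z('top',rc,.02),4))
# amber by colour in top
E
```

```text
dropper_center [234.5 333. ] [251.5 347. ] [ 0.5933 -0.027   0.0402] miss 0.0018
chock_center [291.5 472.5] [368.5 342. ] [ 0.4886 -0.2852  0.0351] miss 0.0045
tile [294.  148.5] [184. 263.] [ 0.481   0.3227 -0.0021] miss 0.0043
caddy [279.5 466. ] [371.  353.5] [ 0.5138 -0.282   0.0056] miss 0.0066Traceback (most recent call last):
  File "<stdin>", line 8, in <module>
TypeError: 'NoneType' object is not subscriptable
```

View pics/crop1.png

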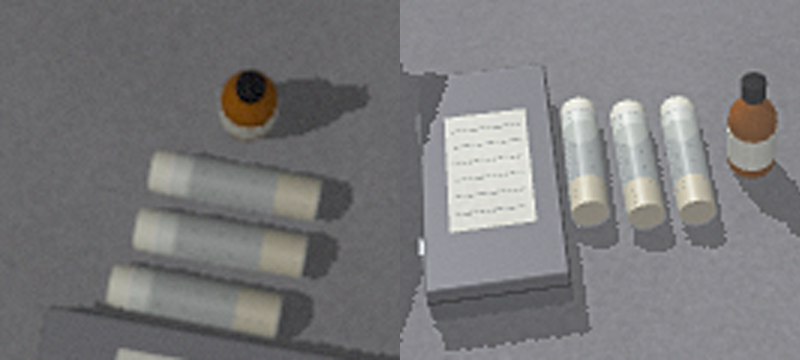

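The crop confirms it: a brown glass bottle with a white label and black cap, standing beyond the outer vial, at about (0.593, -0.027). Next I'll get the angles.

```bash
python3 - <<'E'
from h import *
t=find('top','tile',(295,149)); print('tile',rect('top',t['mask'],.006))
t=find('top','slide_box',(336,318),False); print('box',rect('top',t['mask'],.035))
t=find('top','caddy',(280,464),False); print('caddy',rect('top',t['mask'],.03))
for rc in [(261,328),(281,323),(300,315)]: print('vial',np.round(at_z('top',rc,.02),4))
# vial axis from crop pixels of the outer vial: (150,170)->(320,198) /3
p=at_z('top',(200+172/3,250+150/3),.014);q=at_z('top',(200+198/3,250+320/3),.014);print(np.degrees(np.arctan2(*(p-q)[1::-1])),np.linalg.norm(p-q))
s=bot.state();print(s['eef_pos'],s['time_s'],s['opening'])
E
```

```text
tile (array([483.5, 319.2]), array([111.6, 109.9]), 89.1)
box (array([403.5,   1.9]), array([206.2, 100.2]), 81.1)
caddy (array([ 514.2, -275.2]), array([98.6, 63.7]), 9.2)
vial [ 0.5473 -0.0185  0.02  ]
vial [ 0.5091 -0.0095  0.02  ]
vial [0.4733 0.005  0.02  ]
81.87371962846282 0.10904367495181903
[0.24440616 0.57519866 0.20610971] 2.3 0.08693198340491633
```

```bash
cat >> h.py <<'E'
def go(x,y,z,yaw=None):
    s=bot.state(); R=np.array(s['orientation']); p=np.array(s['eef_pos'])
    y0=np.degrees(np.arctan2(R[1,0],R[0,0])); 
    if yaw is None: yaw=y0
    a=np.radians(yaw); d=np.array([x,y,z])-p
    print('yaw now %.1f turn %.1f; after turn: shift x %.1f y %.1f z %.1f mm; F %s open %.4f t %.2f'%(y0,y0-yaw,*(1000*np.array([d[0]*np.cos(a)+d[1]*np.sin(a),-d[2],-d[0]*np.sin(a)+d[1]*np.cos(a)]) if 0 else (1000*(d[0]*np.cos(a)+d[1]*np.sin(a)),-1000*d[2],1000*(-d[0]*np.sin(a)+d[1]*np.cos(a)))),np.round(s['contact_force'],1),s['opening'],s['time_s']))
E
python3 -c "
from h import *
go(.593,-.027,.206,81)"
```

```text
yaw now 67.0 turn -14.0; after turn: shift x -540.3 y 0.1 z -438.5 mm; F [-0.2 -0.6  0.4] open 0.0869 t 2.30
```

Request:
step_arm --deltas '[0,0,0,-7,0,0,0,-7]'

```text
time_s: 2.47
eef_pos: [0.2444, 0.5752, 0.2062]
orientation: [[0.151, 0.0, -0.988], [0.988, 0.0, 0.151], [0.0, -1.0, -0.0]]
contact_force: [-0.6, -0.3, -0.1]
opening: 0.0875
```

Request:
step_arm --deltas '[-22,0,-18,0,-22,0,-18,0,-22,0,-18,0,-22,0,-18,0,-22,0,-18,0,-22,0,-18,0,-22,0,-18,0,-22,0,-18,0]'

```text
time_s: 3.13
eef_pos: [0.3596, 0.3776, 0.2063]
orientation: [[0.157, 0.0, -0.988], [0.988, 0.0, 0.157], [0.0, -1.0, -0.0]]
contact_force: [0.5, 0.3, -0.0]
opening: 0.0871
```

Request:
step_arm --deltas '[-22,0,-18,0,-22,0,-18,0,-22,0,-18,0,-22,0,-18,0,-22,0,-18,0,-22,0,-18,0,-22,0,-18,0,-22,0,-18,0]'

```text
time_s: 3.8
eef_pos: [0.4743, 0.1811, 0.2064]
orientation: [[0.157, 0.001, -0.988], [0.988, 0.0, 0.157], [0.0, -1.0, -0.001]]
contact_force: [-0.6, 0.6, -0.5]
opening: 0.0871
```

Request:
step_arm --deltas '[-20,0,-16,0,-20,0,-16,0,-20,0,-16,0,-20,0,-16,0,-20,0,-16,0,-20,0,-16,0,-20,0,-16,0,0,0,0,0]'

```text
time_s: 4.47
eef_pos: [0.5641, 0.0227, 0.2062]
orientation: [[0.16, 0.001, -0.987], [0.987, -0.002, 0.16], [-0.002, -1.0, -0.002]]
contact_force: [-0.2, -0.8, 0.5]
opening: 0.0866
```

```bash
python3 - <<'E'
from h import *
P=params('wrist'); save('wrist','w1.png')
print(-P[1].T@P[2])
for n in ['dropper_center','vial1_center','slide_box']:
    for d in viewer.cut_out('wrist',n):
        m=d['mask']; print(n,round(d['conf'],2),np.round(d['at']),mid(m),m.sum())
        if n[0]=='v': print(rect('wrist',m,.014,P))
        if n[0]=='s': print(rect('wrist',m,.035,P))
        if n[0]=='d': print(rect('wrist',m,.088,P))
go(.593,-.027,.206)
E
```

```text
[0.49566379 0.03424085 0.38545132]
dropper_center 0.83 [351. 214.] [351. 207.] 463
(array([ 671.6, -101.2]), array([14.7, 61.8]), 42.9)
dropper_center 0.8 [250. 272.] [252.  274.5] 1592
(array([580.7, -17.1]), array([31.8, 47.8]), 62.2)
dropper_center 0.66 [362. 262.] [358.5 258.5] 880
(array([684.2, -53.9]), array([30.1, 41.1]), 65.4)
dropper_center 0.17 [106. 558.] [103.5 555.5] 6459
(array([482.7, 259.4]), array([88.2, 86.5]), 88.7)
vial1_center 0.72 [124. 288.] [123.  287.5] 3038
(array([472.1,   6.3]), array([110.8,  28.8]), 79.6)
slide_box 0.76 [ 58. 274.] [ 55.5 273.5] 20440
(array([402.8,   3.2]), array([205. , 101.2]), 80.6)
slide_box 0.53 [210.  75.] [211.5  70. ] 1965
(array([ 510.8, -261.9]), array([96.7, 76.7]), 9.2)
yaw now 81.0 turn 0.0; after turn: shift x -48.7 y 0.0 z -39.2 mm; F [-0.4  0.8 -0.2] open 0.0869 t 4.67
```

View pics/w1.png

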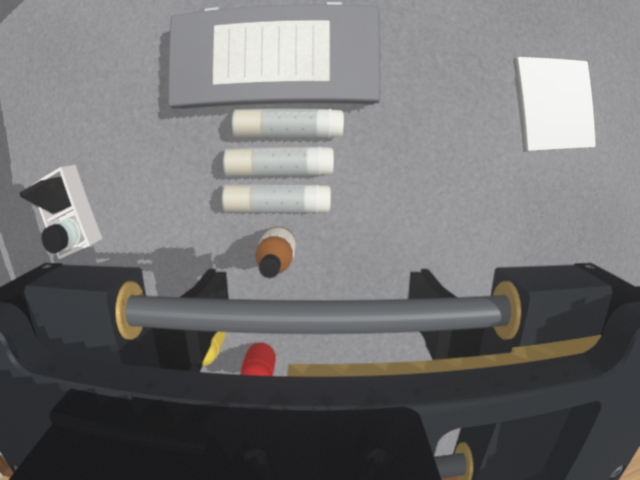

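The wrist view shows the amber bottle at (275,252) with its cap at (268,266). The three vials and the box are above it, the red and yellow bottles are beyond the fingers, and the caddy with chock is at (60,210). I'll refine the bottle position from this and the top view.

```bash
python3 - <<'E'
from h import *
print(tri(ray('wrist',(267,268)),ray('top',(228.5,333.5))), at_z('wrist',(267,268),.086),at_z('top',(228.5,333.5),.086))
d=find('wrist','dropper_center',(252,275)); X,e=tri(ray('wrist',mid(d['mask'])),ray('top',(234.5,333)));print(X,e)
for x,y in [(.593,-.027),(.592,-.025),(.59,-.028)]: print([np.round(proj('wrist',(x,y,z))) for z in (0,.044,.088)],[np.round(proj('top',(x,y,z))) for z in (0,.044,.088)])
for n,rc in [('v1',(124,288)),('v2',(161,278)),('v3',(198,276))]: print(n,at_z('wrist',rc,.02))
go(.592,-.026,.206)
E
```

```text
(array([ 0.60422547, -0.02802898,  0.04522222]), np.float64(0.0008149206410120504)) [ 0.59064529 -0.02024705  0.086     ] [ 0.59504916 -0.02696754  0.086     ]
[ 0.59786836 -0.02732524  0.02499768] 0.0005218231647504825
[array([244., 272.]), array([256., 267.]), array([271., 260.])] [array([240., 332.]), array([235., 333.]), array([229., 334.])]
[array([242., 274.]), array([255., 269.]), array([270., 262.])] [array([240., 331.]), array([235., 332.]), array([230., 332.])]
[array([241., 271.]), array([253., 265.]), array([268., 258.])] [array([241., 333.]), array([236., 334.]), array([231., 334.])]
v1 [0.47158628 0.01269535 0.02      ]
v2 [ 0.50595432 -0.00291536  0.02      ]
v3 [ 0.54202101 -0.01119833  0.02      ]
yaw now 81.0 turn 0.0; after turn: shift x -48.3 y 0.2 z -38.1 mm; F [-0.7 -1.   0.8] open 0.0871 t 4.77
```

Request:
step_arm --deltas '[-12,0,-10,0,-12,0,-10,0,-12,0,-9,0,-11,0,-9,0,0,20,0,0,0,30,0,0,0,30,0,0,0,0,0,0]'

```text
time_s: 5.43
eef_pos: [0.5884, -0.0264, 0.1192]
orientation: [[0.158, -0.011, -0.987], [0.987, 0.002, 0.158], [0.0, -1.0, 0.011]]
contact_force: [-1.4, -0.8, -1.5]
opening: 0.0867
```

```bash
python3 - <<'E'
from h import *
save('wrist','w2.png',(120,480,60,580),1.2)
go(.592,-.026,.032)
E
```

```text
yaw now 80.9 turn 0.0; after turn: shift x 0.7 y 90.3 z -2.1 mm; F [-0.3  0.2  0.5] open 0.0871 t 5.48
```

View pics/w2.png

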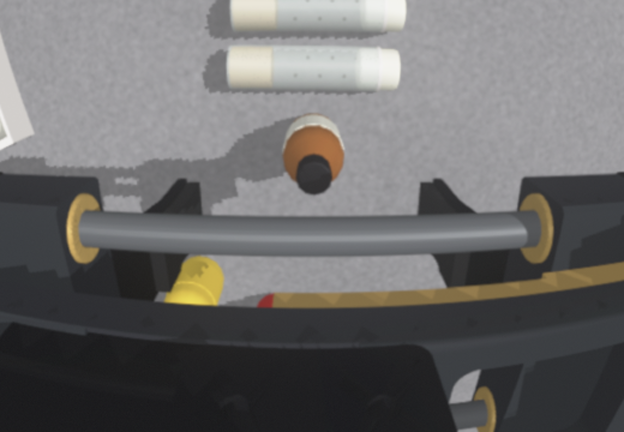

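The bottle is centred between the fingers: bottle column 314, finger midpoint about 310. I'll check the depth direction numerically.

```bash
python3 - <<'E'
from h import *
s=bot.state();print(s['eef_pos'])
print(at_z('wrist',(266,322),.086), at_z('wrist',(120+172/1.2-4,322),.088))
R=np.array(s['orientation']);p=np.array(s['eef_pos'])
for k in(-1,1): print('tip',np.round(proj('wrist',p+R@np.array([k*.0435,.008,0]))))
for n in ['dropper_center']:
  for d in viewer.cut_out('wrist',n): 
    q=np.argwhere(d['mask']); print(mid(d['mask']),q.min(0),q.max(0))
print([np.round(proj('wrist',(.592,-.026,z))) for z in (0,.044,.088)])
E
```

```text
[ 0.58977229 -0.02639236  0.12229397]
[ 0.59558605 -0.02449948  0.086     ] [ 0.59070871 -0.02376349  0.088     ]
tip [273. 238.]
tip [273. 397.]
[353.5 222. ] [334 198] [373 246]
[370. 281.] [365 275] [375 287]
[array([225., 318.]), array([239., 318.]), array([257., 318.])]
```

```bash
python3 - <<'E'
from h import *
print(at_z('wrist',(215.5,320),.004)+[.018,0,0],at_z('wrist',(280.5,322),.088)-[.010,0,0],at_z('wrist',(272,322),.088))
# bottle width in side cam, base row
b=viewer.read_camera('side');d=find('side','dropper_center',(252,348),False);q=np.argwhere(d['mask']);print(q.min(0),q.max(0))
for x in (.590,.595,.600): print(x,[np.round(proj('side',(x,-.026,z)),1) for z in (0,.044,.088)])
print('cap cols', [ (r,q[q[:,0]==r][:,1].min(),q[q[:,0]==r][:,1].max()) for r in range(q[:,0].min(),q[:,0].max()+1,4)])
E
```

```text
[ 0.60108022 -0.02309451  0.004     ] [ 0.59753609 -0.02615327  0.088     ] [ 0.60194987 -0.02528824  0.088     ]
[235 339] [268 355]
0.59 [array([263.6, 345.4]), array([250.3, 345.9]), array([236.1, 346.3])]
0.595 [array([263. , 347.5]), array([249.7, 348. ]), array([235.5, 348.5])]
0.6 [array([262.5, 349.6]), array([249.2, 350.1]), array([235. , 350.7])]
cap cols [(235, np.int64(345), np.int64(346)), (239, np.int64(344), np.int64(351)), (243, np.int64(342), np.int64(352)), (247, np.int64(340), np.int64(354)), (251, np.int64(339), np.int64(355)), (255, np.int64(339), np.int64(355)), (259, np.int64(339), np.int64(354)), (263, np.int64(340), np.int64(354)), (267, np.int64(342), np.int64(351))]
```

Request:
step_arm --deltas '[2,0,-4,0,0,15,-4,0,0,20,0,0,0,20,0,0,0,20,0,0,0,15,0,0,0,0,0,0,0,0,0,0]'

```text
time_s: 6.3
eef_pos: [0.6013, -0.025, 0.037]
orientation: [[0.157, 0.001, -0.988], [0.988, -0.0, 0.157], [-0.0, -1.0, -0.001]]
contact_force: [0.8, 0.5, 0.5]
opening: 0.0869
```

Request:
step_arm --deltas '[0,0,0,0,0,0,0,0,0,0,0,0,0,0,0,0,0,0,0,0,0,0,0,0]' --hand 1 --newtons 20

```text
time_s: 6.8
eef_pos: [0.6009, -0.0251, 0.0365]
orientation: [[0.157, 0.001, -0.988], [0.988, -0.0, 0.157], [-0.0, -1.0, -0.001]]
contact_force: [0.0, -0.5, 0.7]
opening: 0.0548
```

Request:
step_arm --deltas '[0,5,3,0,0,0,0,0,0,0,0,0,0,0,0,0,0,0,0,0,0,0,0,0,0,0,0,0,0,0,0,0]'

```text
time_s: 7.47
eef_pos: [0.5978, -0.0246, 0.0312]
orientation: [[0.157, 0.0, -0.988], [0.988, 0.0, 0.157], [0.0, -1.0, -0.0]]
contact_force: [0.5, -0.2, -1.2]
opening: 0.0345
```

```bash
python3 - <<'E'
from h import *
print(bot.state()['eef_pos'])
go(.4835,.3205,.2,78)
E
```

```text
[ 0.59776938 -0.02461018  0.03115746]
yaw now 81.0 turn 3.0; after turn: shift x 313.8 y -168.8 z 183.5 mm; F [ 0.5 -0.2 -1.2] open 0.0345 t 7.47
```

Request:
step_arm --deltas '[0,-15,0,0,0,-25,0,0,0,-25,0,0,10,-20,5,0,20,0,10,0,20,0,10,0,25,0,13,0,25,0,13,0]'

```text
time_s: 8.13
eef_pos: [0.5628, 0.0828, 0.1164]
orientation: [[0.158, 0.001, -0.987], [0.987, 0.0, 0.158], [0.0, -1.0, -0.001]]
contact_force: [0.5, 0.1, -0.9]
opening: 0.0342
```

Request:
step_arm --deltas '[25,0,13,0,25,0,13,0,25,0,13,0,25,0,13,0,25,0,13,0,25,0,13,0,25,0,12,0,25,0,12,0]'

```text
time_s: 8.8
eef_pos: [0.4931, 0.297, 0.1163]
orientation: [[0.157, 0.0, -0.988], [0.988, 0.0, 0.157], [0.0, -1.0, -0.0]]
contact_force: [0.3, -0.1, 0.0]
opening: 0.0344
```

Request:
step_arm --deltas '[20,0,10,0,3,0,3,0,0,0,0,0,0,0,0,0]'

```text
time_s: 9.13
eef_pos: [0.4844, 0.32, 0.116]
orientation: [[0.156, -0.0, -0.988], [0.988, -0.001, 0.156], [-0.001, -1.0, -0.0]]
contact_force: [0.4, -0.2, -1.1]
opening: 0.0344
```

```bash
python3 - <<'E'
from h import *
P=params('wrist'); save('wrist','w3.png')
for c in('wrist','top'):
  d=find(c,'tile',None,c=='top'); 
  if d: print(c,d['conf'],mid(d['mask']),rect(c,d['mask'],.006,P if c=='wrist' else None))
print(bot.state()['eef_pos'])
go(.4835,.3205,.038)
E
```

```text
wrist 0.74 [213.5 317.5] (array([479.4, 322.4]), array([108.2, 107.9]), 88.3)
top 0.64 [295. 148.] (array([482.2, 320.1]), array([109. , 107.1]), 88.7)
[0.4849687  0.31929157 0.11612812]
yaw now 80.9 turn 0.0; after turn: shift x 1.0 y 78.1 z 1.6 mm; F [ 0.7 -0.3 -0.4] open 0.0343 t 9.33
```

View pics/w3.png

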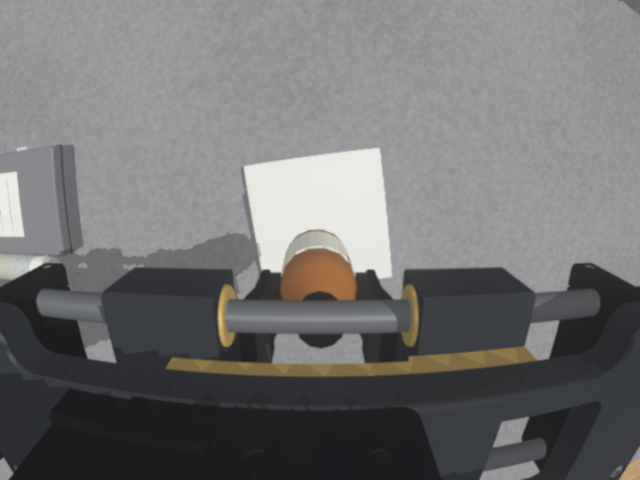

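The bottle is held upright at (318,280) and the tile centre is at (317,213), about (0.481, 0.321) from both cameras. I'll lower it.

Request:
step_arm --deltas '[1,15,3,0,0,20,0,0,0,20,0,0,0,12,0,0,0,6,0,0,0,3,0,0,0,2,0,0,0,0,0,0]'

```text
time_s: 10.0
eef_pos: [0.4822, 0.322, 0.0387]
orientation: [[0.157, 0.001, -0.988], [0.988, 0.0, 0.157], [0.0, -1.0, -0.001]]
contact_force: [-0.0, -0.0, -0.6]
opening: 0.0343
```

Request:
step_arm --deltas '[0,0,0,0]'

```text
time_s: 10.08
eef_pos: [0.4824, 0.3222, 0.0392]
orientation: [[0.157, 0.002, -0.988], [0.988, 0.001, 0.157], [0.001, -1.0, -0.001]]
contact_force: [0.4, 0.8, -0.8]
opening: 0.0345
```

Request:
step_arm --deltas '[0,1,0,0,0,1,0,0,0,0,0,0,0,0,0,0]'

```text
time_s: 10.42
eef_pos: [0.4817, 0.322, 0.0363]
orientation: [[0.157, 0.0, -0.988], [0.988, 0.0, 0.157], [0.0, -1.0, -0.0]]
contact_force: [0.3, 0.3, 0.3]
opening: 0.0343
```

Request:
step_arm --deltas '[0,1,0,0,0,0,0,0,0,0,0,0]'

```text
time_s: 10.67
eef_pos: [0.4823, 0.322, 0.0362]
orientation: [[0.157, 0.001, -0.988], [0.988, 0.0, 0.157], [0.0, -1.0, -0.001]]
contact_force: [-0.9, -2.3, 4.9]
opening: 0.0342
```

Contact: 5 N upward. I'll release and lift straight up.

Request:
step_arm --deltas '[0,0,0,0,0,0,0,0,0,0,0,0,0,0,0,0,0,0,0,0,0,0,0,0,0,0,0,0,0,0,0,0]' --hand 0

```text
time_s: 11.33
eef_pos: [0.4816, 0.3219, 0.0351]
orientation: [[0.157, -0.0, -0.988], [0.988, -0.0, 0.157], [-0.0, -1.0, 0.0]]
contact_force: [-0.3, -0.4, 0.0]
opening: 0.0798
```

Request:
step_arm --deltas '[0,0,0,0,0,-10,0,0,0,-20,0,0,0,-25,0,0,0,-30,0,0,0,-30,0,0,0,-30,0,0,0,-20,0,0]'

```text
time_s: 12.0
eef_pos: [0.4827, 0.3224, 0.2047]
orientation: [[0.157, 0.004, -0.988], [0.988, 0.002, 0.157], [0.003, -1.0, -0.004]]
contact_force: [1.1, 1.0, 0.6]
opening: 0.0871
```

```bash
python3 - <<'E'
from h import *
t=find('top','dropper_center',(280,149)); s=find('side','dropper_center',(165,264)); print(mid(t['mask']),mid(s['mask']),tri(ray('top',mid(t['mask'])),ray('side',mid(s['mask']))), 'w/h',np.ptp(np.argwhere(s['mask']),axis=0))
s=find('side','caddy',(368,354),False); c=find('side','chock_center',(369,338),False)
im=viewer.read_camera('side')[300:420,290:410,::-1]; cv2.imwrite('pics/c2.png',cv2.resize(im,None,fx=4,fy=4,interpolation=2))
go(.515,-.28,.2,81); 
E
```

```text
[294. 148.] [171. 261.] (array([0.47670167, 0.30498681, 0.05474508]), np.float64(0.0012513429067038796)) w/h [30 14]
yaw now 81.0 turn -0.0; after turn: shift x -588.6 y -1.5 z -128.0 mm; F [-0.2 -0.7 -0.8] open 0.0867 t 12.35
```

View pics/c2.png

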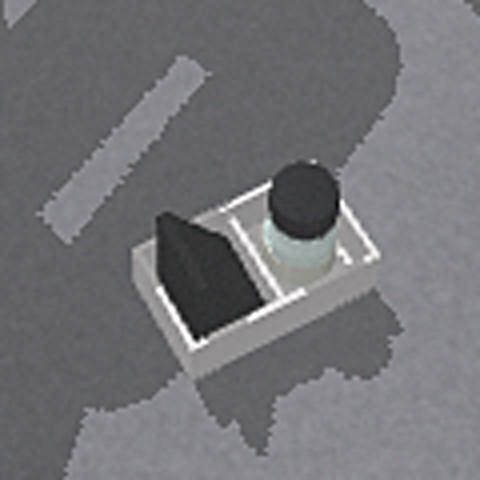

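The side crop shows the chock in the near cell. Its thin nose is up at (165,218), its foot faces left, towards the robot, and the jar is in the far cell. It only needs about 18° of yaw to line up with the row. I'll move over the caddy.

Request:
step_arm --deltas '[0,0,0,-6,0,0,0,-6,0,0,0,-6,-25,0,5,0,-25,0,5,0,-25,0,5,0,-25,0,5,0,-25,0,5,0]'

```text
time_s: 13.02
eef_pos: [0.4753, 0.1932, 0.1985]
orientation: [[-0.156, -0.003, -0.988], [0.988, -0.001, -0.156], [-0.0, -1.0, 0.003]]
contact_force: [0.6, -0.2, 0.1]
opening: 0.0872
```

Request:
step_arm --deltas '[-30,0,6,0,-30,0,6,0,-30,0,6,0,-30,0,6,0,-30,0,6,0,-30,0,6,0,-30,0,6,0,-30,0,6,0]'

```text
time_s: 13.68
eef_pos: [0.4653, -0.0512, 0.1988]
orientation: [[-0.156, -0.002, -0.988], [0.988, 0.001, -0.156], [0.001, -1.0, 0.002]]
contact_force: [0.9, 0.1, -0.4]
opening: 0.0871
```

Request:
step_arm --deltas '[-30,0,6,0,-30,0,6,0,-30,0,6,0,-30,0,6,0,-30,0,6,0,-30,0,6,0,-30,0,6,0,-20,0,6,0]'

```text
time_s: 14.35
eef_pos: [0.4539, -0.2868, 0.1985]
orientation: [[-0.155, -0.002, -0.988], [0.988, 0.001, -0.155], [0.001, -1.0, 0.002]]
contact_force: [-1.3, 1.1, 0.9]
opening: 0.0869
```

```bash
python3 - <<'E'
from h import *
import time
viewer.read_camera('top');viewer.read_camera('top')
P=params('wrist'); save('wrist','w4.png')
for d in viewer.cut_out('wrist','chock_center'): q=np.argwhere(d['mask']);print(d['conf'],q.min(0),q.max(0),rect('wrist',d['mask'],.063,P))
print(bot.state()['eef_pos']); go(.49,-.285,.12)
E
```

```text
0.73 [229 296] [266 342] (array([ 475.9, -282.2]), array([34.1, 40.6]), 7.9)
[ 0.45419351 -0.2842687   0.19866589]
yaw now 98.9 turn 0.0; after turn: shift x -6.3 y 78.7 z -35.3 mm; F [-0.  -0.2  0.3] open 0.0868 t 14.55
```

View pics/w4.png

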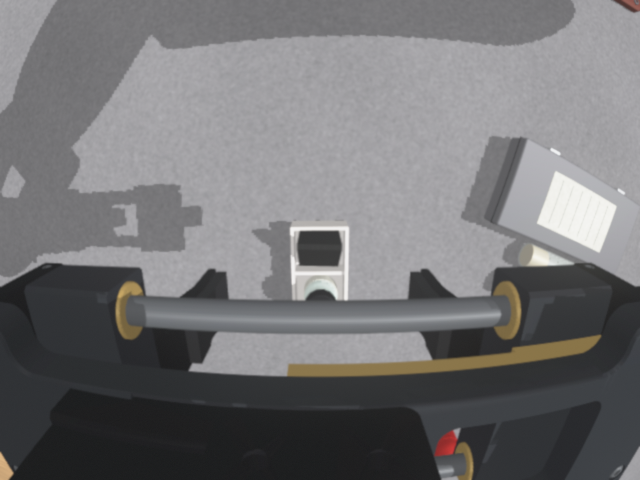

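The caddy is square in the image at (320,260). The chock's foot faces the camera and its nose top is at about row 265, columns 297 to 341. The jar is behind it at (320,290). Now the chock position in numbers.

```bash
python3 - <<'E'
from h import *
P=params('wrist'); d=find('wrist','chock_center'); m=d['mask']
for r in range(229,268,4):
    c=np.flatnonzero(m[r]); 
    if len(c): print(r,c.min(),c.max(),end=' | ')
print()
for r in (258,262,266): print(r,at_z('wrist',(r,297),.063,P),at_z('wrist',(r,341),.063,P))
print('caddy near rim',at_z('wrist',(224,291),.03,P),at_z('wrist',(224,349),.03,P),'divider',at_z('wrist',(270,319),.03,P))
g=viewer.read_camera('wrist')[215:305,270:370,::-1]; cv2.imwrite('pics/c3.png',cv2.resize(g,None,fx=6,fy=6,interpolation=2))
t=find('top','chock_center',(291,470)); q=np.argwhere(t['mask']);print('top',q.min(0),q.max(0))
s=find('side','chock_center',(369,338)); q=np.argwhere(s['mask']);print('side',q.min(0),q.max(0), q[q[:,0]==q[:,0].min()])
E
```

```text
229 297 335 | 233 295 336 | 237 294 336 | 241 294 337 | 245 293 337 | 249 293 337 | 253 294 336 | 257 294 336 | 261 295 335 | 
258 [ 0.48908648 -0.29688173  0.063     ] [ 0.48301779 -0.25814424  0.063     ]
262 [ 0.49280835 -0.29635696  0.063     ] [ 0.4867218  -0.25749087  0.063     ]
266 [ 0.49655728 -0.29582983  0.063     ] [ 0.49045229 -0.2568312   0.063     ]
caddy near rim [ 0.4668287  -0.30761304  0.03      ] [ 0.45816833 -0.25252621  0.03      ] divider [ 0.50885841 -0.2737088   0.03      ]
top [284 456] [301 461]
side [354 328] [384 355] [[354 332]
 [354 333]]
```

View pics/c3.png

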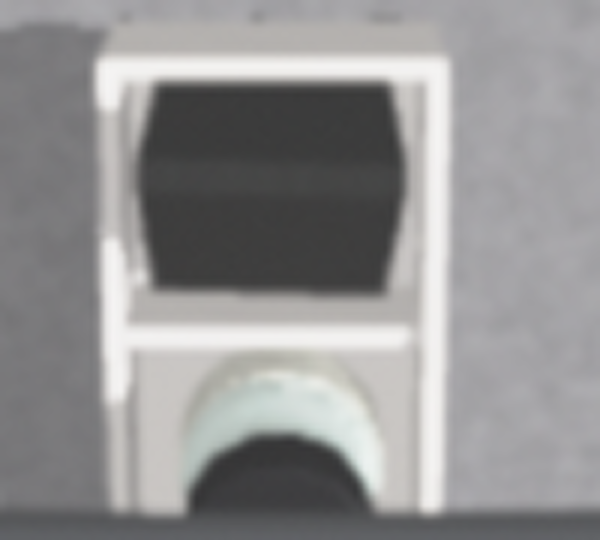

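The nose strip is at full-picture rows 242 to 247 and columns 293 to 337, with the slope beyond it, so the foot does face the robot.

```bash
python3 - <<'E'
from h import *
a=at_z('wrist',(242,293.3),.063);b=at_z('wrist',(242,337.5),.063);n=at_z('wrist',(242,315.4),.063)
print(a,b,np.linalg.norm(a-b),n, at_z('wrist',(215+58/6,286),.03),at_z('wrist',(215+58/6,344.7),.03))
v=b-a;yaw=np.degrees(np.arctan2(v[1],v[0]));print('jaw yaw',yaw)
for c in('top','side'): print(c,proj(c,n))
u=np.array([np.cos(np.radians(9)),np.sin(np.radians(9)),0]); 
p=n+u*.010; print('grasp',p); go(p[0],p[1],.12)
E
```

```text
[ 0.47685443 -0.30212476  0.063     ] [ 0.47065569 -0.26351049  0.063     ] 0.03910864642959243 [ 0.4737484 -0.282811   0.063    ] [ 0.47014423 -0.31237573  0.03      ] [ 0.46116505 -0.2563658   0.03      ]
jaw yaw 99.11986281579505
top (np.float64(299.3005462727961), np.float64(475.8011503424201))
side (np.float64(361.58304694102014), np.float64(334.9018516270962))
grasp [ 0.48362528 -0.28124666  0.063     ]
yaw now 99.1 turn 0.0; after turn: shift x -1.8 y 80.2 z -28.5 mm; F [ 0.5 -0.3  0.8] open 0.0867 t 14.90
```

Request:
step_arm --deltas '[-2,0,-14,0,0,10,-14,0,0,25,0,0,0,25,0,0,0,25,0,0,0,25,0,0,0,0,0,0,0,0,0,0]'

```text
time_s: 15.57
eef_pos: [0.482, -0.2811, 0.0891]
orientation: [[-0.157, -0.003, -0.988], [0.988, 0.002, -0.157], [0.003, -1.0, 0.002]]
contact_force: [-0.4, 0.5, 0.9]
opening: 0.0871
```

```bash
python3 - <<'E'
from h import *
print(bot.state()['eef_pos']);save('wrist','w5.png',(150,400,130,510),2)
go(.4826,-.2814,.043)
E
```

```text
[ 0.48202822 -0.28112991  0.08907075]
yaw now 99.0 turn 0.0; after turn: shift x 0.9 y 47.9 z 0.5 mm; F [-0.8 -0.1  0.3] open 0.0869 t 15.62
```

View pics/w5.png

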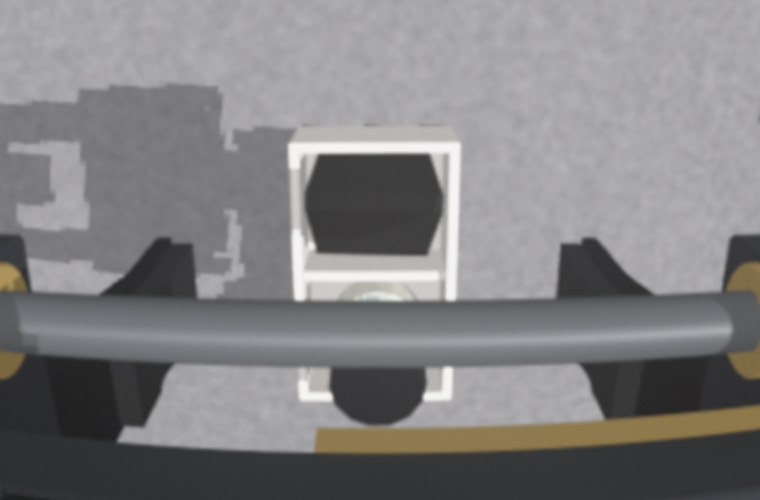

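The chock is centred between the fingers (column 374 against 375). I'll check depth once more.

```bash
python3 - <<'E'
from h import *
for r in (246,248,250): print(r,at_z('wrist',(r,317),.063))
print([np.round(proj('wrist',(.4737,-.2828,.063)),1)],at_z('wrist',(150+147/2,317),.03))
E
```

```text
246 [ 0.4740249  -0.28388276  0.063     ]
248 [ 0.47521948 -0.2836928   0.063     ]
250 [ 0.47641784 -0.28350226  0.063     ]
[array([245.8, 318.9])] [ 0.46811855 -0.28489376  0.03      ]
```

Request:
step_arm --deltas '[0,15,0,0,0,15,0,0,0,10,0,0,0,6,0,0,0,0,0,0,0,0,0,0]'

```text
time_s: 16.12
eef_pos: [0.4834, -0.2826, 0.0449]
orientation: [[-0.156, 0.001, -0.988], [0.988, -0.001, -0.156], [-0.001, -1.0, -0.001]]
contact_force: [-0.0, 0.2, 0.1]
opening: 0.0869
```

Request:
step_arm --deltas '[0,2,0,0,0,0,0,0,0,0,0,0,0,0,0,0,0,0,0,0,0,0,0,0,0,0,0,0,0,0,0,0]' --hand 1 --newtons 30

```text
time_s: 16.78
eef_pos: [0.483, -0.2823, 0.0422]
orientation: [[-0.156, 0.0, -0.988], [0.988, -0.0, -0.156], [-0.0, -1.0, -0.0]]
contact_force: [-0.6, 0.8, 0.1]
opening: 0.0413
```

Request:
step_arm --deltas '[0,0,0,0,0,0,0,0,0,0,0,0,0,0,0,0]'

```text
time_s: 17.12
eef_pos: [0.4829, -0.2822, 0.0422]
orientation: [[-0.156, -0.0, -0.988], [0.988, 0.0, -0.156], [0.0, -1.0, 0.0]]
contact_force: [-0.9, 1.1, 2.0]
opening: 0.0379
```

Request:
step_arm --deltas '[0,-10,0,0,0,-15,0,0,0,-20,0,0,0,-25,0,0,0,-25,0,0,0,-15,0,6,0,0,0,6,0,0,0,6]'

```text
time_s: 17.78
eef_pos: [0.484, -0.2832, 0.1548]
orientation: [[0.162, 0.003, -0.987], [0.987, -0.003, 0.162], [-0.002, -1.0, -0.004]]
contact_force: [0.7, 0.2, -1.4]
opening: 0.0381
```

```bash
python3 - <<'E'
from h import *
a=find('top','dropper_center',(166,359));b=find('side','dropper_center',(249,413)); print('red',tri(ray('top',mid(a['mask'])),ray('side',mid(b['mask']))))
a=find('top','dropper_center',(187,387),False);b=find('side','dropper_center',(276,406),False); print('yel',tri(ray('top',mid(a['mask'])),ray('side',mid(b['mask']))))
print(bot.state()['eef_pos']);go(.605,-.17,.05,81)
E
```

```text
red (array([ 0.72939812, -0.07555949,  0.04309738]), np.float64(0.00227150885810362))
yel (array([ 0.68785813, -0.12879367,  0.04137148]), np.float64(0.0038933993094407114))
[ 0.48275703 -0.28219582  0.1519705 ]
yaw now 81.1 turn 0.1; after turn: shift x 129.9 y 102.0 z -103.2 mm; F [ 0.3 -0.3 -0.5] open 0.0381 t 18.08
```

Request:
step_arm --deltas '[20,0,-15,0,21,0,-15,0,21,0,-15,0,21,0,-15,0,21,0,-16,0,20,0,-16,0,0,15,0,0,0,25,0,0]'

```text
time_s: 18.75
eef_pos: [0.5967, -0.1739, 0.1149]
orientation: [[0.152, 0.006, -0.988], [0.988, -0.003, 0.152], [-0.002, -1.0, -0.006]]
contact_force: [0.3, -0.5, -1.3]
opening: 0.0377
```

Request:
step_arm --deltas '[0,25,0,0,0,20,0,0,0,12,0,0,0,5,0,0,0,4,0,0,0,3,0,0,0,0,0,0,0,0,0,0]'

```text
time_s: 19.42
eef_pos: [0.594, -0.1747, 0.0443]
orientation: [[0.157, 0.002, -0.988], [0.988, -0.001, 0.157], [-0.0, -1.0, -0.002]]
contact_force: [0.3, -0.6, -0.9]
opening: 0.0377
```

Request:
step_arm --deltas '[0,2,0,0,0,2,0,0,0,0,0,0,0,0,0,0]'

```text
time_s: 19.75
eef_pos: [0.5933, -0.1744, 0.0394]
orientation: [[0.157, 0.0, -0.988], [0.988, -0.0, 0.157], [-0.0, -1.0, -0.0]]
contact_force: [0.1, 0.1, 0.0]
opening: 0.0376
```

Request:
step_arm --deltas '[0,2,0,0,0,0,0,0,0,0,0,0]'

```text
time_s: 20.0
eef_pos: [0.5935, -0.1742, 0.039]
orientation: [[0.157, 0.0, -0.988], [0.988, -0.0, 0.157], [-0.0, -1.0, -0.0]]
contact_force: [-5.6, 1.7, 10.9]
opening: 0.0379
```

Request:
step_arm --deltas '[0,-1,0,0,0,0,0,0,0,0,0,0,0,0,0,0,0,0,0,0,0,0,0,0,0,0,0,0,0,0,0,0]' --hand 0

```text
time_s: 20.67
eef_pos: [0.5932, -0.1742, 0.038]
orientation: [[0.157, -0.0, -0.988], [0.988, 0.0, 0.157], [0.0, -1.0, 0.0]]
contact_force: [-0.7, -0.5, -0.5]
opening: 0.0824
```

Request:
step_arm --deltas '[0,0,0,0,0,-10,0,0,0,-20,0,0,0,-25,0,0,0,-25,0,0,0,0,-15,0,0,0,-15,0,0,0,0,0]'

```text
time_s: 21.33
eef_pos: [0.6255, -0.1797, 0.1204]
orientation: [[0.157, 0.004, -0.988], [0.988, -0.002, 0.157], [-0.001, -1.0, -0.004]]
contact_force: [0.1, -0.1, 0.1]
opening: 0.0874
```

Request:
step_arm --deltas '[0,0,0,0,0,0,0,0,0,0,0,0,0,0,0,0,0,0,0,0,0,0,0,0,0,0,0,0,0,0,0,0]' --hand 1 --newtons 10

```text
time_s: 22.0
eef_pos: [0.6228, -0.1789, 0.1181]
orientation: [[0.157, -0.0, -0.988], [0.988, 0.0, 0.157], [0.0, -1.0, 0.0]]
contact_force: [0.9, 0.9, -0.3]
opening: 0.0418
```

```bash
python3 - <<'E'
from h import *
s=bot.state();print(s['eef_pos'],s['opening']); c=np.array([.5935,-.1742,0])
a=viewer.read_camera('wrist')[160:330,200:440,::-1];b=viewer.read_camera('side')[250:400,300:420,::-1]
cv2.imwrite('pics/m1.png',np.hstack([cv2.resize(a,(480,340)),cv2.resize(b,(272,340))]))
for d in viewer.cut_out('side','chock_center'): q=np.argwhere(d['mask']);print(d['conf'],q.min(0),q.max(0))
print(proj('side',c),proj('side',c+[0,0,.06]))
E
```

```text
[ 0.62281499 -0.17894401  0.11814134] 0.04182755252930345
0.93 [291 366] [324 386]
(np.float64(314.4447518429184), np.float64(372.33071383806526)) (np.float64(296.57753904128896), np.float64(374.3186680108015))
```

View pics/m1.png

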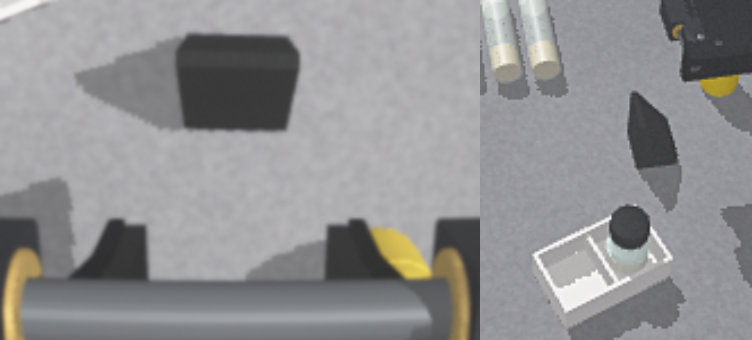

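The chock stands upright on the bench with its foot towards the robot, centred between the fingers (column 238 against 237). I'll descend behind it with the fingers shut.

Request:
step_arm --deltas '[0,0,0,0,0,0,0,0,0,0,0,0,0,20,0,0,0,20,0,0,0,18,0,0,0,0,0,0,0,0,0,0]'

```text
time_s: 22.82
eef_pos: [0.6218, -0.1785, 0.059]
orientation: [[0.157, -0.003, -0.988], [0.988, 0.001, 0.157], [0.001, -1.0, 0.003]]
contact_force: [0.1, 0.4, 0.4]
opening: 0.001
```

```bash
python3 - <<'E'
from h import *
P=params('wrist');s=bot.state();print(s['eef_pos'],s['opening'])
d=find('wrist','chock_center'); q=np.argwhere(d['mask']);print(q.min(0),q.max(0),at_z('wrist',(q[:,0].min(),q[:,1].mean()),.06,P))
E
```

```text
[ 0.62181429 -0.17850864  0.05898974] 0.0009865292662246082
[187 278] [247 359] [ 0.57512342 -0.17096102  0.06      ]
```

Request:
step_arm --deltas '[0,0,6,0,0,0,6,0,0,0,6,0,0,0,6,0,0,0,6,0,0,0,6,0,0,0,6,0,0,0,6,0]'

```text
time_s: 23.58
eef_pos: [0.5748, -0.1714, 0.0602]
orientation: [[0.157, -0.0, -0.988], [0.988, -0.0, 0.157], [-0.0, -1.0, 0.0]]
contact_force: [0.1, -0.6, -0.3]
opening: 0.0006
```

Request:
step_arm --deltas '[0,0,6,0,0,0,6,0,0,0,6,0,0,0,0,0,0,0,0,0,0,0,0,0]'

```text
time_s: 24.08
eef_pos: [0.5579, -0.1687, 0.0603]
orientation: [[0.157, 0.0, -0.988], [0.988, -0.0, 0.157], [-0.0, -1.0, -0.0]]
contact_force: [-0.1, 0.2, -0.4]
opening: 0.0005
```

```bash
python3 - <<'E'
from h import *
s=bot.state();print(s['eef_pos'])
a=viewer.read_camera('wrist')[100:310,200:440,::-1];b=viewer.read_camera('side')[250:370,320:420,::-1]
cv2.imwrite('pics/m2.png',np.hstack([cv2.resize(a,(480,420)),cv2.resize(b,(350,420))])[:, :800])
for d in viewer.cut_out('side','chock_center'): q=np.argwhere(d['mask']);print(d['conf'],q.min(0),q.max(0))
E
```

```text
[ 0.5579367  -0.1687409   0.06029992]
0.59 [308 366] [324 387]
0.27 [155 254] [186 268]
```

View pics/m2.png

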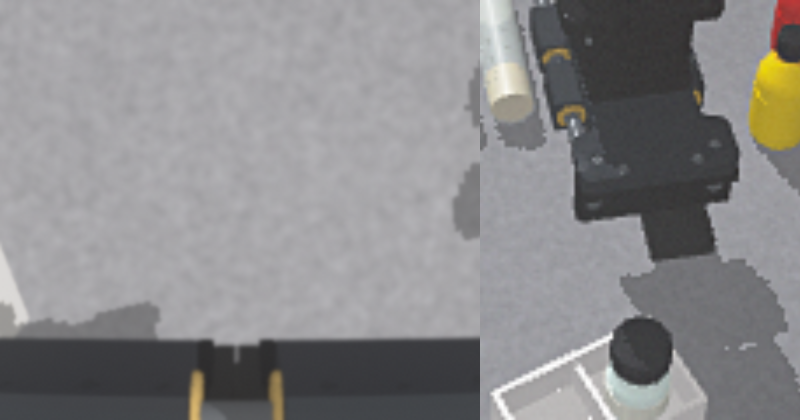

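The gripper hides the chock in both crops: the heel shows at side (368-387, 308-324) and nothing shows ahead of the fingers. That was my 12th and last picture, so from here I rely on masks. I'll go up and measure.

Request:
step_arm --deltas '[0,-25,0,0,0,-30,0,0,0,-30,0,0,0,-30,10,0,0,-25,20,0,0,0,20,0,0,0,20,0,0,0,0,0]'

```text
time_s: 24.9
eef_pos: [0.4865, -0.1572, 0.2006]
orientation: [[0.157, -0.001, -0.988], [0.988, -0.0, 0.157], [-0.0, -1.0, 0.001]]
contact_force: [0.0, -0.4, -0.6]
opening: 0.0005
```

```bash
cat >> h.py <<'E'
def mk(c,n,near=None,im=True):
    d=find(c,n,near,im)
    if d is None: print(c,n,'none');return
    m=d['mask'].astype(np.uint8); k=max(cv2.findContours(m,0,2)[0],key=cv2.contourArea)
    print(c,n,round(d['conf'],2),'area',m.sum(),'poly(col,row)',cv2.approxPolyDP(k,1.5,True)[:,0].tolist()); return m
E
python3 - <<'E'
from h import *
print(bot.state()['eef_pos'])
def pred(c,X): 
    r=proj(c,X); return [round(r[1]),round(r[0])]
f=np.array([.582,-.1735,0]); u=np.array([-.988,.157,0])  # foot edge, tipping dir
v=np.array([.157,.988,0])*.02
for c in('side','top','wrist'):
    mk(c,'chock_center')
    print(' standing heel/nose',[pred(c,f+a+b) for a in (0*u,u*-.036) for b in(v,-v)],[pred(c,f+[0,0,.06]+b) for b in (v,-v)])
    print(' lying nose',[pred(c,f+u*.06+b) for b in (v,-v)],'heel top',[pred(c,f+[0,0,.036]+b) for b in (v,-v)])
E
```

```text
[ 0.48652536 -0.1571576   0.2006135 ]
side chock_center none
 standing heel/nose [[365, 308], [369, 324], [382, 305], [387, 321]] [[366, 290], [371, 306]]
 lying nose [[336, 312], [340, 328]] heel top [[366, 297], [370, 313]]
top chock_center 0.45 area 159 poly(col,row) [[405, 224], [402, 226], [401, 236], [409, 238], [414, 227]]
 standing heel/nose [[398, 244], [418, 248], [400, 227], [421, 230]] [[402, 238], [424, 241]]
 lying nose [[393, 275], [414, 278]] heel top [[400, 241], [421, 244]]
wrist chock_center none
 standing heel/nose [[335, 293], [299, 293], [334, 322], [299, 322]] [[337, 317], [296, 317]]
 lying nose [[336, 241], [298, 241]] heel top [[336, 307], [297, 307]]
```

Request:
step_arm --deltas '[0,0,15,0,0,0,15,0,0,0,15,0,0,0,15,0,0,0,0,0]'

```text
time_s: 25.62
eef_pos: [0.428, -0.1478, 0.1997]
orientation: [[0.157, -0.002, -0.988], [0.988, 0.001, 0.157], [0.0, -1.0, 0.002]]
contact_force: [0.8, -0.4, -0.7]
opening: 0.0007
```

```bash
python3 - <<'E'
from h import *
print(bot.state()['eef_pos'])
def pred(c,X): 
    r=proj(c,X); return [round(r[1]),round(r[0])]
f=np.array([.582,-.1735,0]); u=np.array([-.988,.157,0]); v=np.array([.157,.988,0])*.02
for c in('side','top','wrist'):
    mk(c,'chock_center')
    print(' standing heel/nose',[pred(c,f+a+b) for a in (0*u,u*-.036) for b in(v,-v)],[pred(c,f+[0,0,.06]+b) for b in (v,-v)])
    print(' lying nose',[pred(c,f+u*.06+b) for b in (v,-v)],'heel top',[pred(c,f+[0,0,.036]+b) for b in (v,-v)])
g=cv2.cvtColor(viewer.read_camera('wrist'),cv2.COLOR_RGB2GRAY);print(cv2.resize(g[190:300,270:370],(20,22),interpolation=3))
E
```

```text
[ 0.42796455 -0.14783373  0.19966322]
side chock_center 0.72 area 489 poly(col,row) [[367, 291], [365, 309], [369, 323], [385, 321], [381, 302]]
 standing heel/nose [[365, 308], [369, 324], [382, 305], [387, 321]] [[366, 290], [371, 306]]
 lying nose [[336, 312], [340, 328]] heel top [[366, 297], [370, 313]]
top chock_center 0.84 area 512 poly(col,row) [[403, 224], [400, 230], [399, 242], [407, 245], [420, 245], [425, 239], [424, 229], [421, 226]]
 standing heel/nose [[398, 244], [418, 248], [400, 227], [421, 230]] [[402, 238], [424, 241]]
 lying nose [[393, 275], [414, 278]] heel top [[400, 241], [421, 244]]
wrist chock_center 0.38 area 8 poly(col,row) [[317, 342], [318, 345]]
 standing heel/nose [[334, 339], [300, 339], [333, 364], [300, 364]] [[336, 368], [297, 368]]
 lying nose [[335, 293], [299, 293]] heel top [[335, 356], [298, 356]]
[[163 160 163 165 164 163 164 165 163 165 164 166 152 120 119 119 120 116
  100 151]
 [164 161 162 164 162 160 161 163 159 162 162 160 153 118 117 118 118 116
  101 151]
 [165 162 161 163 166 162 162 168 163 166 164 163 158 121 120 122 116 115
  10
[... 922 characters left out ...]
 163 163
  160 161]
 [162 160 161 163 165 163 165 162 166 165 165 164 163 164 164 164 165 163
  162 163]
 [154 154 153 153 156 157 154 160 165 167 165 160 152 152 154 157 157 153
  155 154]
 [ 66  66  67  67  68  66  53  90 110 123 110 104  54  59  67  67  67  66
   66  65]
 [ 58  58  58  58  58  56  45  49  52  78  53  51  45  49  58  58  58  58
   58  58]
 [ 58  58  58  58  58  57  45  49  51  76  53  50  44  50  57  57  57  57
   57  57]
 [ 57  57  57  57  58 110  65  48  50  75  52  50  46 101  66  56  56  56
   56  56]
 [ 56  56  56  56  59 140  76  48  50  75  51  49  51 118  72  56  55  56
   56  55]
 [ 60  60  60  60  64 156  82  50  50  75  52  50  56 121  77  59  59  59
   59  60]]
```

The masks match a standing chock, so the fingertips skimmed over the nose: the 8 mm overlap runs out just before the 32° tipping angle. I'll go back and push about 6 mm lower.

Request:
step_arm --deltas '[0,0,-25,0,0,0,-25,0,0,0,-25,0,0,0,-25,0,0,0,-25,0,0,0,-25,0,0,0,-25,0,0,0,-25,0]'

```text
time_s: 26.63
eef_pos: [0.6284, -0.1796, 0.1994]
orientation: [[0.157, -0.001, -0.988], [0.988, 0.0, 0.157], [0.0, -1.0, 0.001]]
contact_force: [-0.6, -0.7, 0.1]
opening: 0.0007
```

Request:
step_arm --deltas '[0,0,0,0,0,20,0,0,0,30,0,0,0,30,0,0,0,30,0,0,0,25,0,0,0,11,0,0,0,0,0,0]'

```text
time_s: 27.3
eef_pos: [0.624, -0.1784, 0.0501]
orientation: [[0.157, -0.006, -0.988], [0.988, 0.003, 0.157], [0.002, -1.0, 0.007]]
contact_force: [-0.4, 0.2, -0.0]
opening: 0.0003
```

Request:
step_arm --deltas '[0,0,6,0,0,0,6,0,0,0,6,0,0,0,6,0,0,0,6,0]'

```text
time_s: 27.72
eef_pos: [0.5973, -0.1751, 0.0557]
orientation: [[0.157, 0.002, -0.988], [0.988, -0.001, 0.157], [-0.001, -1.0, -0.002]]
contact_force: [-0.9, 0.2, 0.1]
opening: 0.0005
```

Request:
step_arm --deltas '[0,3,5,0,0,2,5,0,0,0,5,0,0,0,5,0,0,0,5,0,0,0,5,0,0,0,5,0,0,0,5,0]'

```text
time_s: 28.38
eef_pos: [0.5573, -0.1686, 0.0492]
orientation: [[0.157, 0.0, -0.988], [0.988, -0.0, 0.157], [-0.0, -1.0, -0.0]]
contact_force: [0.1, -0.2, 0.2]
opening: 0.0007
```

```bash
python3 - <<'E'
from h import *
print(bot.state()['eef_pos'])
mk('side','chock_center');mk('top','chock_center',(235,410))
E
```

```text
[ 0.55728923 -0.16857349  0.04918755]
side chock_center 0.73 area 184 poly(col,row) [[386, 317], [383, 312], [370, 314], [368, 321], [370, 323], [384, 322]]
top chock_center none
```

Request:
step_arm --deltas '[0,0,5,0,0,0,5,0,0,0,5,0,0,0,5,0,0,0,5,0,0,0,5,0]'

```text
time_s: 29.08
eef_pos: [0.5274, -0.1638, 0.0491]
orientation: [[0.157, -0.0, -0.988], [0.988, 0.0, 0.157], [0.0, -1.0, 0.0]]
contact_force: [0.1, -0.5, -0.0]
opening: 0.0004
```

```bash
python3 - <<'E'
from h import *
print(bot.state()['eef_pos'])
mk('side','chock_center');mk('top','chock_center',(235,410));mk('wrist','chock_center')
E
```

```text
[ 0.52743957 -0.16378381  0.04910984]
side chock_center 0.78 area 364 poly(col,row) [[374, 295], [374, 307], [372, 312], [366, 316], [369, 324], [386, 321], [382, 302]]
top chock_center 0.53 area 611 poly(col,row) [[487, 167], [481, 170], [472, 185], [488, 194], [492, 194], [502, 186], [503, 177], [496, 169]]
wrist chock_center 0.4 area 20 poly(col,row) [[317, 353], [318, 362]]
```

Request:
step_arm --deltas '[0,0,-10,0,0,0,-10,0,0,0,-10,0,0,0,-8,0,0,0,0,0]'

```text
time_s: 29.8
eef_pos: [0.5672, -0.1703, 0.0494]
orientation: [[0.157, 0.001, -0.988], [0.988, -0.001, 0.157], [-0.0, -1.0, -0.001]]
contact_force: [0.4, 0.3, 0.5]
opening: 0.0003
```

```bash
python3 - <<'E'
from h import *
s=bot.state();p=np.array(s['eef_pos']);R=np.array(s['orientation']);print(p)
m=mk('side','chock_center')
im=viewer.read_camera('side'); g=cv2.cvtColor(im,cv2.COLOR_RGB2GRAY)
print('tip in side (row,col)',np.round(proj('side',p+R@[0,.008,0])),'body',np.round(proj('side',p+R@[0,-.06,0])))
for r in range(280,328,3): print(r,' '.join('%3d'%x for x in g[r,345:400:2]))
E
```

```text
[ 0.56718439 -0.17029296  0.04942374]
side chock_center 0.49 area 162 poly(col,row) [[385, 315], [383, 313], [369, 315], [367, 318], [368, 322], [385, 321]]
tip in side (row,col) [304. 361.] body [283. 362.]
280  80  83  84  81  65  59  56  52  55  58  56  57  56  56  55  56  62  67  63  64 136  68 161 153 153 158 158 144
283  70  63  59  74  63  75  66  70  61  66  65  66  65  63  63  62  62  63  65  63  57 134 156 152 154 150 154 146
286  57 134  85  80 128  69  65  66  67  67  66  64  63  62  63  63  61  65  66  65  59  54 137 138 168 160 148 146
289  58  67 106 139  95  61  84  67  66  65  65  64  63  64  64  61  61  64  62  67  60  63  66  66  61 101 159 147
292 158 158 122 180  77  80  78  65  66  67  64  65  63  64  64  66  63  65  64  65  69  62  62  64  59  53 168 111
295 155 158 169  75  84  79  82  67  66  64  65  62  64  65  64  64  62  63  65  65  67  65  68 106  63  65 102 161
298 159 156 161  55  87  79 125  88  64  67  64  66  66  65  62  65  63  65  64  61  93  73  68  65  66  59  47 163
301 155 155 163 108 102  85  76  73  78  63  96  60  65  63  65  66  66  65  66 
[... 263 characters left out ...]
 159
310 156 155 163  73  56  56  56  57  60  57  56  60  60  58  57  55  56  57  57  58  55  49  49  49  52 167 159 155
313 153 155 159  88  58  58  53  56  56  56  50  55  58  57  55  58  58  62  58  56  54 161 158 155 154 155 158 159
316 160 157 155 169  74 103 137 172 175 169 172  61  64  58  61  61  57  61  61  59  47 167 157 158 155 161 158 156
319 155 155 154 157 153 156 162 160 158 162 165 105  62  62  64  64  58  63  60  61  59 172 154 156 155 157 158 156
322 159 155 161 158 154 153 153 158 164 158 157 172  54  61  60  58  61  60  56  55  83 118 116 111 115 114 108 163
325 154 160 153 165 156 155 160 157 106 109 114 117 119 120 121 118 116 119 116 117 117 117 116 120 116 118 113 111
```

Request:
step_arm --deltas '[0,0,-6,0,0,0,-6,0,0,0,-6,0,0,0,0,0]'

```text
time_s: 30.28
eef_pos: [0.5848, -0.1731, 0.0496]
orientation: [[0.157, 0.001, -0.988], [0.988, -0.001, 0.157], [-0.0, -1.0, -0.002]]
contact_force: [-0.7, -0.2, 0.4]
opening: 0.0003
```

```bash
python3 - <<'E'
from h import *
s=bot.state();p=np.array(s['eef_pos']);print(p,s['contact_force'],s['effort'])
m=mk('side','chock_center')
g=cv2.cvtColor(viewer.read_camera('side'),cv2.COLOR_RGB2GRAY)
for r in range(307,328,3): print(r,' '.join('%3d'%x for x in g[r,345:400:2]))
mk('top','chock_center',(235,410))
E
```

```text
[ 0.58479959 -0.17307973  0.04956725] [-0.69324529 -0.2137132   0.44273152] [ 1.10407043e-01 -4.95180416e+01 -3.37348151e+01 -2.65890575e-02
  1.16836473e-01  3.65692517e-02]
side chock_center 0.52 area 238 poly(col,row) [[366, 316], [369, 324], [384, 323], [387, 320], [384, 312], [370, 313]]
307 160 159 158 164 159 155 157 158 167  56  57  60  58  61  59  55  56  54  57  57  57  55  58  57  59  56  56  57
310 159 157 162 157 157 158 159 156 139  54  75  93  69  59  57  60  58  55  58  57  57  49  49  53  52 105 135 167
313 155 157 160 157 157 159 157 160 173  54  58  58  56  57  61  59  60  62  63  59  61 162 162 154 155 153 160 156
316 165 159 157 156 155 155 160 158 164 168 173  62  62  65  64  63  60  60  64  62  53 169 159 159 156 161 156 154
319 159 153 155 155 155 158 164 160 160 163 166 105  59  66  61  64  62  61  64  61  59 173 155 159 157 158 161 164
322 160 159 162 155 155 155 155 159 166 157 154 169  56  61  63  61  59  59  59  61  84 120 117 114 114 110 114 118
325 155 163 152 164 157 157 159 158 156 154 159 164 168 119 122 121 116 119 117 115 116 116 117 119 120 117 117 114
top chock_center none
```

Request:
step_arm --deltas '[0,-20,0,0,0,-30,0,0,0,-20,0,0]'

```text
time_s: 30.78
eef_pos: [0.5834, -0.1727, 0.1207]
orientation: [[0.157, 0.0, -0.988], [0.988, -0.0, 0.157], [-0.0, -1.0, -0.0]]
contact_force: [1.3, -0.7, 0.6]
opening: 0.0004
```

```bash
python3 - <<'E'
from h import *
s=bot.state();p=np.array(s['eef_pos']);print(p)
im=viewer.read_camera('side'); m=viewer.cut_out('side','chock_center')[0]['mask']
for r in range(280,328,2): print(r,''.join('#' if x else '.' for x in m[r,340:400]),' '.join('%3d'%x for x in im[r,350:400:4,1]))
mk('wrist','chock_center'); 
def pred(c,X): 
    r=proj(c,X); return [round(r[1]),round(r[0])]
print(pred('wrist',(.582,-.1735,.06)))
E
```

```text
[ 0.58338691 -0.17274966  0.12070944]
280 ............................................................ 146 149 158 157  56  59  54  58  55  51  55  56  58
282 ............................................................ 150 150 146 157  60  78  59  55  59  57  56  57  55
284 ............................................................ 153 151 151 151  56  71  58  58  54  52  46  65 109
286 ............................................................ 152 157 154 149  57  51  50  50  79 138 162 161 150
288 ............................................................ 148 155 153 152  67 115 147 159 152 155 145 149 146
290 ............................................................ 153 159 155 150 158 161 157 152 153 152 152 154 104
292 ...........................####............................. 155 152 152 145 106  45 157 153 154 146 154 150 159
294 ..........................#######........................... 158 153 145 152  77  57 163 159 153 151 150 148 154
296 ..........................#########......................... 158 152 159 152  53  64  47 156 158 153 154 151 153
298 .....
[... 1189 characters left out ...]
..######################............ 163 157 157 153 166  64  63  63  63  48 150 149 152
320 ...........................#####################............ 154 155 158 151 154  62  62  62  60  62 149 153 150
322 ...........................###################.............. 150 150 151 157 153  61  60  56  58  97 153 152 152
324 .............................####........................... 152 152 150 155 160  82 123 120 116 110 154 154 147
326 ............................................................ 155 150 156 153 150 109 113 114 115 115 157 157 148
wrist chock_center 0.73 area 2553 poly(col,row) [[297, 219], [290, 238], [294, 264], [298, 266], [343, 266], [349, 242], [344, 221]]
[316, 244]
```

Request:
step_arm --deltas '[0,15,0,0,0,15,0,0,0,10,0,0,0,5,0,0,0,4,0,0,0,4,0,0,0,0,0,0]'

```text
time_s: 31.57
eef_pos: [0.583, -0.1726, 0.0654]
orientation: [[0.157, -0.001, -0.988], [0.988, 0.0, 0.157], [0.0, -1.0, 0.001]]
contact_force: [-0.4, 0.2, -0.1]
opening: 0.0004
```

Request:
step_arm --deltas '[0,3,0,0,0,0,0,0,0,0,0,0]'

```text
time_s: 31.82
eef_pos: [0.5836, -0.1728, 0.0635]
orientation: [[0.157, 0.001, -0.988], [0.988, -0.0, 0.157], [-0.0, -1.0, -0.001]]
contact_force: [0.4, 0.4, 0.2]
opening: 0.0007
```

Request:
step_arm --deltas '[0,4,0,0,0,0,0,0,0,4,0,0,0,0,0,0]'

```text
time_s: 32.15
eef_pos: [0.583, -0.1725, 0.0544]
orientation: [[0.157, -0.001, -0.988], [0.988, 0.0, 0.157], [0.0, -1.0, 0.001]]
contact_force: [0.2, -0.3, 0.1]
opening: 0.0003
```

Request:
step_arm --deltas '[0,4,0,0,0,0,0,0,0,4,0,0,0,0,0,0]'

```text
time_s: 32.48
eef_pos: [0.5829, -0.1725, 0.0463]
orientation: [[0.157, -0.001, -0.988], [0.988, 0.0, 0.157], [0.0, -1.0, 0.001]]
contact_force: [0.0, -0.2, 0.1]
opening: 0.0006
```

Request:
step_arm --deltas '[0,4,0,0,0,0,0,0,0,4,0,0,0,0,0,0]'

```text
time_s: 32.82
eef_pos: [0.5843, -0.1731, 0.0437]
orientation: [[0.156, 0.001, -0.988], [0.988, -0.001, 0.156], [-0.001, -1.0, -0.001]]
contact_force: [-12.1, 5.1, 27.9]
opening: 0.0006
```

Contact came only at TCP 0.044, so the shut fingertips stand about 16 mm behind the TCP, not 8 mm ahead. That is why both passes went over the nose. I'll back off, go lower and push again.

Request:
step_arm --deltas '[0,-15,0,0,0,-15,0,0,0,0,-14,0,0,0,-14,0,0,0,-12,0,0,20,0,0,0,18,0,0,0,0,0,0]'

```text
time_s: 33.48
eef_pos: [0.6201, -0.1778, 0.0268]
orientation: [[0.157, -0.006, -0.988], [0.988, 0.003, 0.157], [0.002, -1.0, 0.006]]
contact_force: [-1.7, 1.0, -1.1]
opening: 0.0002
```

Request:
step_arm --deltas '[0,0,6,0,0,0,6,0,0,0,6,0,0,0,5,0,0,0,5,0,0,0,5,0,0,0,5,0,0,0,5,0]'

```text
time_s: 34.15
eef_pos: [0.5798, -0.1722, 0.0313]
orientation: [[0.157, -0.0, -0.988], [0.988, -0.0, 0.157], [-0.0, -1.0, -0.0]]
contact_force: [0.2, 0.5, -0.3]
opening: 0.0008
```

Request:
step_arm --deltas '[0,0,5,0,0,0,5,0,0,0,5,0,0,0,5,0,0,0,5,0,0,0,0,0]'

```text
time_s: 34.65
eef_pos: [0.5546, -0.168, 0.0308]
orientation: [[0.157, -0.001, -0.988], [0.988, 0.0, 0.157], [0.0, -1.0, 0.001]]
contact_force: [-0.0, 1.3, -0.3]
opening: 0.0008
```

```bash
python3 - <<'E'
from h import *
print(bot.state()['eef_pos'])
mk('side','chock_center');mk('top','chock_center',(260,408))
E
```

```text
[ 0.55456374 -0.16800775  0.03082588]
side chock_center 0.79 area 223 poly(col,row) [[336, 312], [340, 327], [368, 323], [368, 321], [345, 324], [343, 320], [344, 309], [341, 308]]
top chock_center 0.33 area 882 poly(col,row) [[295, 271], [295, 282], [350, 291], [352, 281], [350, 277], [302, 269]]
```

The chock now lies on its foot: the side mask's nose corners (336,312) and (340,327) match the lying prediction exactly. I'll rise, open and measure.

Request:
step_arm --deltas '[0,-20,0,0,0,-30,0,0,0,-30,0,0,0,-20,15,0,0,0,15,0,0,0,0,0,0,0,0,0,0,0,0,0]' --hand 0

```text
time_s: 35.52
eef_pos: [0.5262, -0.1635, 0.1305]
orientation: [[0.157, -0.0, -0.988], [0.988, 0.0, 0.157], [0.0, -1.0, 0.0]]
contact_force: [-0.1, -0.2, -0.0]
opening: 0.0456
```

```bash
python3 - <<'E'
from h import *
P=params('wrist');print(bot.state()['eef_pos'],bot.state()['opening'])
m=mk('wrist','chock_center'); 
if m is not None: print(rect('wrist',m,.003,P))
f=np.array([.582,-.1735,0]); u=np.array([-.988,.157,0]); v=np.array([.157,.988,0])*.02
print([[round(x) for x in proj('wrist',f+u*.06+b)] for b in(v,-v)])
mk('side','chock_center')
for d in viewer.cut_out('wrist','vial1_center'): print(d['conf'],mid(d['mask']),rect('wrist',d['mask'],.012,P))
E
```

```text
[ 0.52620938 -0.16354604  0.13052063] 0.04558470165505685
wrist chock_center 0.91 area 3984 poly(col,row) [[297, 220], [294, 268], [295, 299], [341, 300], [344, 293], [344, 223], [342, 221]]
(array([ 559.2, -167.2]), array([44.5, 73.7]), 81.0)
[[220, 340], [220, 293]]
side chock_center 0.84 area 700 poly(col,row) [[364, 299], [357, 300], [337, 310], [340, 327], [366, 324], [368, 322], [368, 310]]
0.67 [136.5 502. ] (array([472.9,  10.8]), array([120. ,  29.8]), 80.4)
```

Request:
step_arm --deltas '[0,0,-12,0,0,0,-12,0,0,0,-10,0,0,0,0,0,0,0,0,0,0,0,0,0,0,20,0,0,0,25,0,0]'

```text
time_s: 36.43
eef_pos: [0.5613, -0.1698, 0.0882]
orientation: [[0.157, 0.005, -0.988], [0.988, -0.002, 0.157], [-0.001, -1.0, -0.005]]
contact_force: [1.2, -0.6, 0.7]
opening: 0.0871
```

Request:
step_arm --deltas '[0,25,0,0,0,20,0,0,0,12,0,0,0,8,0,0,0,4,0,0,0,0,0,0,0,0,0,0]'

```text
time_s: 37.02
eef_pos: [0.5604, -0.1693, 0.0182]
orientation: [[0.157, 0.001, -0.988], [0.988, -0.001, 0.157], [-0.0, -1.0, -0.001]]
contact_force: [-0.4, 0.2, 0.6]
opening: 0.0871
```

Request:
step_arm --deltas '[0,2,0,0,0,0,0,0,0,0,0,0,0,0,0,0,0,0,0,0,0,0,0,0,0,0,0,0,0,0,0,0]' --hand 1 --newtons 25

```text
time_s: 37.68
eef_pos: [0.5597, -0.1689, 0.0151]
orientation: [[0.157, -0.0, -0.988], [0.988, 0.0, 0.157], [-0.0, -1.0, 0.0]]
contact_force: [0.3, 0.1, -0.8]
opening: 0.0417
```

Request:
step_arm --deltas '[0,0,0,0,0,0,0,0,0,0,0,0,0,-8,0,0,0,-10,0,0,0,-12,0,0,0,0,0,0,0,0,0,0]'

```text
time_s: 38.35
eef_pos: [0.561, -0.1695, 0.0471]
orientation: [[0.157, 0.003, -0.988], [0.988, -0.001, 0.157], [-0.001, -1.0, -0.003]]
contact_force: [0.6, -0.5, -1.2]
opening: 0.0379
```

```bash
python3 - <<'E'
from h import *
P=params('wrist');print(bot.state()['eef_pos'],bot.state()['opening'])
m=mk('wrist','chock_center')
for d in viewer.cut_out('wrist','vial1_center'): print(d['conf'],mid(d['mask']),rect('wrist',d['mask'],.012,P))
im=viewer.read_camera('top')
# bright vial blobs in top
g=im.min(2)[240:320,270:370]; 
b=cv2.morphologyEx((g>115).astype(np.uint8),cv2.MORPH_CLOSE,np.ones((3,9)))
n,l,st,c=cv2.connectedComponentsWithStats(b)
for i in range(1,n):
    if st[i,4]>150:
        q=cv2.minAreaRect(np.argwhere(l==i)[:,::-1].astype(np.float32)); print(st[i],q, at_z('top',(q[0][1]+240,q[0][0]+270),.02))
E
```

```text
[ 0.56104239 -0.16954325  0.04707218] 0.03788368250469622
wrist chock_center 0.71 area 13660 poly(col,row) [[388, 0], [388, 29], [394, 34], [457, 40], [473, 45], [520, 51], [600, 71], [626, 80], [639, 81], [639, 0]]
0.67 [ 84.5 557. ] (array([472.2,  12.8]), array([127.6,  30.9]), 79.7)
[   0    0  100   73 5838] ((49.49999237060547, 35.99999237060547), (98.99998474121094, 71.99998474121094), 0.0) [ 0.518502   -0.00276412  0.02      ]
```

Request:
step_arm --deltas '[0,0,-15,0,5,0,-14,0,20,0,0,0,25,0,0,0,25,0,0,0,25,0,0,0,25,0,0,0,18,0,0,0]'

```text
time_s: 39.22
eef_pos: [0.6103, -0.0301, 0.0444]
orientation: [[0.156, -0.001, -0.988], [0.988, 0.001, 0.156], [0.001, -1.0, 0.001]]
contact_force: [-1.1, 0.9, -0.2]
opening: 0.0377
```

```bash
python3 - <<'E'
from h import *
top3=((200+184/3),250+236/3); side3=(262,326)
print('v3',tri(ray('top',top3),ray('side',side3)), at_z('top',top3,.016))
viewer.read_camera('wrist');P=params('wrist');print(bot.state()['eef_pos'],bot.state()['orientation'][0])
im=viewer.read_camera('wrist')
for d in viewer.cut_out('wrist','vial1_center'): print('vial',round(d['conf'],2),mid(d['mask']),rect('wrist',d['mask'],.012,P))
for d in viewer.cut_out('wrist','slide_box'): print('box',round(d['conf'],2),mid(d['mask']),rect('wrist',d['mask'],.035,P))
mk('wrist','chock_center',None,False)
g=im.min(2); b=(g>150).astype(np.uint8); print('bright col profile')
for r in range(100,260,6): c=np.flatnonzero((g[r,200:440]>175)); print(r,(c.min()+200,c.max()+200,len(c)) if len(c) else None, end='; ')
E
```

```text
v3 (array([ 0.54666024, -0.01969929,  0.01500552]), np.float64(0.0017020435402824428)) [ 0.54734865 -0.01978963  0.016     ]
[ 0.61056285 -0.02737811  0.04438839] [ 0.15473236 -0.00103854 -0.98795588]
vial 0.59 [ 23.5 339.5] (array([472.8,   8.1]), array([115.6,  30.9]), 82.1)
box 0.91 [  3.5 314.5] (array([474.5,  69.5]), array([ 4.5, 32.5]), 0.5)
wrist chock_center 0.9 area 8093 poly(col,row) [[283, 202], [278, 272], [279, 298], [281, 300], [356, 300], [358, 272], [360, 269], [359, 206], [357, 204]]
bright col profile
100 (np.int64(372), np.int64(439), 68); 106 (np.int64(416), np.int64(439), 24); 112 (np.int64(400), np.int64(439), 40); 118 (np.int64(200), np.int64(439), 204); 124 (np.int64(204), np.int64(439), 236); 130 (np.int64(200), np.int64(439), 233); 136 (np.int64(200), np.int64(439), 224); 142 (np.int64(218), np.int64(439), 222); 148 (np.int64(217), np.int64(439), 220); 154 (np.int64(218), np.int64(439), 222); 160 (np.int64(219), np.int64(439), 221); 166 (np.int64(221), np.int64(438), 168); 172 (np.int64(389), np.int64(439), 50); 178 (np.int64(200), np.int64(439), 81); 184 (np.int64(201), np.int64(439), 192); 190 (np.int64(200), np.int64(436), 177); 196 (np.int64(200), np.int64(439), 142); 202 (np.int64(200), np.int64(431), 87); 208 (np.int64(200), np.int64(439), 78); 214 (np.int64(200), np.int64(439), 64); 220 (np.int64(200), np.int64(439), 60); 226 (np.int64(200), np.int64(439), 46); 232 (np.int64(200), np.int64(439), 68); 238 (np.int64(200), np.int64(434), 46); 244 (np.int64(200), np.int64(433), 43); 250 (np.int64(200), np.int64(421), 25); 256 (np.int64(366), np.int64(384), 6);
```

Request:
step_arm --deltas '[-7,0,0,0,0,10,0,0,0,10,0,0,0,5,0,0,0,2,0,0,0,0,0,0,0,0,0,0]'

```text
time_s: 40.05
eef_pos: [0.6094, -0.0392, 0.0178]
orientation: [[0.157, -0.001, -0.988], [0.988, 0.0, 0.157], [0.0, -1.0, 0.001]]
contact_force: [0.7, 0.1, -1.0]
opening: 0.0374
```

Request:
step_arm --deltas '[0,2,0,0,0,0,0,0,0,0,0,0]'

```text
time_s: 40.3
eef_pos: [0.6098, -0.0391, 0.0164]
orientation: [[0.157, 0.0, -0.988], [0.988, -0.0, 0.157], [0.0, -1.0, -0.0]]
contact_force: [0.2, -0.7, -0.5]
opening: 0.0375
```

Request:
step_arm --deltas '[3,1,0,0,0,0,0,0,0,0,0,0,0,0,0,0]'

```text
time_s: 40.63
eef_pos: [0.6102, -0.0361, 0.0152]
orientation: [[0.157, 0.0, -0.988], [0.988, -0.0, 0.157], [0.0, -1.0, -0.0]]
contact_force: [-0.8, -0.4, -0.3]
opening: 0.0376
```

Request:
step_arm --deltas '[0,0,0,0,0,0,0,0,0,0,0,0,0,0,0,0]' --hand 0.35

```text
time_s: 40.97
eef_pos: [0.6102, -0.0363, 0.0153]
orientation: [[0.157, 0.0, -0.988], [0.988, -0.0, 0.157], [-0.0, -1.0, -0.0]]
contact_force: [0.3, 0.0, 0.7]
opening: 0.0538
```

Request:
step_arm --deltas '[0,0,0,0,0,0,0,0,0,0,0,0,0,0,0,0,0,0,0,0]' --hand 1 --newtons 8

```text
time_s: 41.38
eef_pos: [0.6101, -0.0363, 0.0151]
orientation: [[0.157, 0.0, -0.988], [0.988, -0.0, 0.157], [-0.0, -1.0, -0.0]]
contact_force: [-0.3, 0.2, 0.6]
opening: 0.0393
```

```bash
python3 - <<'E'
from h import *
s=bot.state();p=np.array(s['eef_pos']);print(p,s['opening'],s['contact_force'])
u=np.array([-.988,.157,0]);v=np.array([.157,.988,0])*.02
m=mk('side','chock_center',(290,370)); n=p*[1,1,0]+u*.038
print('pred nose side',[[round(x) for x in proj('side',n+b)[::-1]] for b in(v,-v)],'heel',[[round(x) for x in proj('side',n-u*.06+b)[::-1]] for b in(v,-v)])
m=mk('wrist','chock_center'); P=params('wrist')
print('pred nose wrist',[[round(x) for x in proj('wrist',n+b)[::-1]] for b in(v,-v)])
for d in viewer.cut_out('side','vial1_center'): print('vial',round(d['conf'],2),mid(d['mask']))
E
```

```text
[ 0.61010789 -0.03625321  0.01514472] 0.03927151420628993 [-0.32877346  0.22311565  0.61808226]
side chock_center 0.53 area 286 poly(col,row) [[338, 259], [341, 273], [366, 271], [367, 265], [349, 267], [347, 265], [347, 255]]
pred nose side [[337, 260], [341, 274]] heel [[363, 257], [367, 270]]
wrist chock_center none
pred nose wrist [[355, 201], [280, 201]]
vial 0.73 [264.  291.5]
```

The chock is on its foot where predicted. I'll slide it gently towards the vials, about 41 mm in all.

Request:
step_arm --deltas '[0,0,3,0,0,0,3,0,0,0,3,0,0,0,3,0,0,0,2,0,0,0,2,0,0,0,2,0,0,0,2,0]'

```text
time_s: 42.3
eef_pos: [0.5902, -0.033, 0.0152]
orientation: [[0.157, 0.0, -0.988], [0.988, -0.0, 0.157], [-0.0, -1.0, -0.0]]
contact_force: [0.1, -0.1, 0.6]
opening: 0.0394
```

Request:
step_arm --deltas '[0,0,2,0,0,0,2,0,0,0,2,0,0,0,2,0,0,0,2,0,0,0,2,0,0,0,0,0,0,0,0,0]'

```text
time_s: 42.97
eef_pos: [0.5781, -0.0311, 0.0151]
orientation: [[0.157, -0.001, -0.988], [0.988, 0.0, 0.157], [-0.0, -1.0, 0.001]]
contact_force: [-0.2, 0.2, 0.8]
opening: 0.0392
```

```bash
python3 - <<'E'
from h import *
s=bot.state();p=np.array(s['eef_pos']);print(p,s['opening'],s['contact_force'])
print('nose box-x est',(p[0]-.0375-.4035)*.988-(p[1]+.006-.002)*.157)
mk('side','chock_center',(290,370));b=mk('side','slide_box',(273,261),False)
for d in viewer.cut_out('side','vial1_center'): print('vial',round(d['conf'],2),mid(d['mask']))
im=viewer.read_camera('side').min(2)
for r in (250,258,266,274): print(r,' '.join('%3d'%x for x in im[r,278:345]))
E
```

```text
[ 0.57810999 -0.03109588  0.01513001] 0.039198016682470874 [-0.24734934  0.19243753  0.82170077]
nose box-x est 0.13971872319984477
side chock_center 0.56 area 217 poly(col,row) [[326, 261], [329, 275], [352, 272], [352, 267], [333, 269], [330, 266], [329, 259]]
side slide_box 0.57 area 3755 poly(col,row) [[276, 232], [236, 237], [238, 309], [241, 316], [281, 312], [287, 309], [281, 250]]
vial 0.61 [263.5 291. ]
250 157 151  96 110 110 133 223 228 232 213 237 221 213 195 189 184 167 136 145 197 215 224 229 241 242 237 220 216 202 185 159 136 151 185 219 226 230 244 227 224 210 208 186 183 155 133 146 152 158 102  51  68  71  79  76  75  79  75  76  79  68  66  65  64  65  64  64
258 154 158 148  98 111 107 128 197 187 178 177 221 205 189 176 169 166 149 132 104 144 174 198 200 217 218 230 210 187 169 161 151 135  95 187 178 178 185 198 216 213 188 175 169 165 153 131 104 160 153 155 104  65  56  64  68  65  66  59  67  67  65  65  64  62  63  67
266 156 154 158 151  97 113 108 148 195 187 187 195 223 206 190 178 164 162 150 134 112 121 190 184 185 189 211 217 203 179 173 171 159 142 107 124 194 180 187 191 213 216 199 178 172 169 146 124  77  70  72  69  72  66  58  59  55  58  56  57  54  59  56  57  57  59  55
274 155 157 156 161 149  95 114 106 180 186 188 199 214 232 216 197 184 173 163 147 132 107 101 183 182 191 192 215 224 225 194 186 177 164 150 125 105 175 185 196 193 219 227 223 192 181 172 154 148 121  56  60  59  59  59  55  56  61  59  59  57  61  69  70  81  80  81
```

The vials are closing up but gaps of about 2 px are left, roughly 9 mm in total. I'll go on slowly.

Request:
step_arm --deltas '[0,0,1.5,0,0,0,1.5,0,0,0,1.5,0,0,0,1.5,0,0,0,0,0,0,0,0,0]'

```text
time_s: 43.72
eef_pos: [0.5724, -0.0302, 0.0151]
orientation: [[0.157, -0.0, -0.988], [0.988, 0.0, 0.157], [-0.0, -1.0, 0.0]]
contact_force: [-0.4, -0.2, 0.3]
opening: 0.0396
```

Request:
step_arm --deltas '[0,0,1,0,0,0,1,0,0,0,0,0,0,0,0,0]'

```text
time_s: 44.05
eef_pos: [0.5705, -0.0299, 0.0152]
orientation: [[0.157, -0.0, -0.988], [0.988, -0.0, 0.157], [-0.0, -1.0, 0.0]]
contact_force: [-0.8, 0.2, 0.7]
opening: 0.0393
```

```bash
cat > chk.py <<'E'
from h import *
s=bot.state();p=np.array(s['eef_pos']);print(p,s['opening'],s['contact_force'])
print('nose box-x est',(p[0]-.0375-.4035)*.988-(p[1]+.006-.002)*.157)
mk('side','chock_center',(290,370))
im=viewer.read_camera('side').min(2)
for r in (258,266,274): print(r,' '.join('%3d'%x for x in im[r,278:340]))
E
python3 chk.py
```

```text
[ 0.57052871 -0.02994063  0.01515641] 0.039288079901877736 [-0.81496243  0.20006451  0.73220064]
nose box-x est 0.13204704646044813
side chock_center 0.53 area 200 poly(col,row) [[323, 261], [324, 273], [326, 275], [349, 272], [348, 267], [329, 270], [326, 267], [326, 261]]
258 156 158 150  97 107 131 179 184 185 176 220 207 186 174 171 163 147 121 173 179 201 208 220 227 224 188 189 176 152 135 121 168 177 186 185 213 220 213 183 172 167 159 146 114 104 159 155 157 110  56  62  65  63  66  65  64  64  67  63  66  63  64
266 156 154 158 151  96 111 148 180 188 191 194 223 208 186 177 170 164 150 127 145 181 185 188 198 218 213 188 177 172 165 150 128 167 176 184 185 194 220 213 194 179 171 170 135 122  60  69  73  71  74  60  58  60  61  64  57  59  60  60  62  60  57
274 156 155 154 160 151  92 106 178 189 191 200 195 233 219 196 179 170 165 144 122 140 180 190 196 204 231 223 206 184 174 168 154 125 119 171 190 193 195 224 221 214 187 177 172 159 148  85  54  62  64  64  66  62  62  64  62  59  56  56  62  60  60
```

Request:
step_arm --deltas '[0,0,1,0,0,0,0,0,0,0,0,0]'

```text
time_s: 44.45
eef_pos: [0.5696, -0.0298, 0.0151]
orientation: [[0.157, -0.0, -0.988], [0.988, -0.0, 0.157], [-0.0, -1.0, 0.0]]
contact_force: [0.5, -0.1, 0.3]
opening: 0.0388
```

Request:
step_arm --deltas '[0,0,1,0,0,0,0,0,0,0,0,0]'

```text
time_s: 44.7
eef_pos: [0.5686, -0.0296, 0.0151]
orientation: [[0.157, -0.0, -0.988], [0.988, 0.0, 0.157], [-0.0, -1.0, 0.0]]
contact_force: [-0.4, 0.2, -0.3]
opening: 0.0395
```

Request:
step_arm --deltas '[0,0,1,0,0,0,0,0,0,0,0,0]'

```text
time_s: 44.95
eef_pos: [0.5675, -0.0294, 0.0151]
orientation: [[0.157, -0.0, -0.988], [0.988, 0.0, 0.157], [-0.0, -1.0, 0.0]]
contact_force: [1.5, -0.8, -0.5]
opening: 0.0395
```

```bash
python3 chk.py
```

```text
[ 0.56754794 -0.02944556  0.01513331] 0.039513639622308534 [ 1.50705527 -0.76381686 -0.49568258]
nose box-x est 0.12902431505082157
side chock_center 0.54 area 235 poly(col,row) [[321, 261], [324, 275], [344, 275], [348, 272], [347, 267], [327, 269], [325, 267], [325, 260]]
258 155 158 149  83 172 182 184 190 202 215 196 180 173 168 157 143 100 170 191 208 211 227 226 220 186 183 175 138 132 124 175 180 187 205 219 225 205 186 174 167 156 143 108 101 154 158 160 107  63  61  64  67  64  63  65  63  64  62  68  65  63  64
266 158 155 157 148  86 177 188 187 191 208 220 196 179 176 166 159 145 101 175 182 186 186 208 212 202 180 176 170 158 146 118 171 181 179 185 203 218 205 182 173 174 160 132  96  65  71  71  73  60  59  58  55  56  56  58  59  61  55  57  58  56  58
274 157 153 156 156 147 100 173 193 195 203 226 229 211 187 175 170 156 133  97 173 187 192 197 216 224 220 193 180 170 156 141 123 168 184 189 192 211 223 227 198 180 176 157 152 135  69  58  63  61  61  61  64  63  58  60  58  60  58  57  57  58  58
```

Request:
step_arm --deltas '[0,0,1,0,0,0,0,0,0,0,0,0]'

```text
time_s: 45.35
eef_pos: [0.5667, -0.0293, 0.0152]
orientation: [[0.157, 0.0, -0.988], [0.988, -0.0, 0.157], [-0.0, -1.0, -0.0]]
contact_force: [1.2, -0.6, -0.5]
opening: 0.0392
```

Request:
step_arm --deltas '[0,0,1,0,0,0,0,0,0,0,0,0]'

```text
time_s: 45.6
eef_pos: [0.5664, -0.0293, 0.0156]
orientation: [[0.157, 0.001, -0.988], [0.988, -0.0, 0.157], [-0.0, -1.0, -0.002]]
contact_force: [2.5, -0.4, 1.2]
opening: 0.0391
```

Request:
step_arm --deltas '[0,0,1,0,0,0,0,0,0,0,0,0]'

```text
time_s: 45.85
eef_pos: [0.5646, -0.029, 0.0152]
orientation: [[0.157, -0.0, -0.988], [0.988, -0.0, 0.157], [-0.0, -1.0, 0.0]]
contact_force: [1.8, -0.1, 0.8]
opening: 0.0392
```

```bash
python3 chk.py
```

```text
[ 0.56463846 -0.02900605  0.01517524] 0.03918820669121721 [ 1.75184928 -0.10346954  0.75673666]
nose box-x est 0.12608074714914938
side chock_center 0.64 area 171 poly(col,row) [[322, 261], [324, 276], [346, 273], [345, 267], [325, 270], [322, 266]]
258 154 156 146  87 177 184 185 188 204 206 196 180 172 167 157 142 116 172 179 194 201 222 227 212 167 156 167 153 134 128 175 178 183 195 210 220 191 177 172 167 152 139 107 106 158 165  83  62  66  67  67  63  64  61  61  62  66  63  66  64  62  64
266 156 154 156 145  93 178 185 189 189 213 214 194 179 174 170 158 143 118 176 184 186 187 212 213 199 176 175 168 157 142 124 174 180 184 187 207 218 201 179 177 160 140 125  80  66  71  64  60  61  55  75  64  54  58  62  60  59  56  56  56  57  57
274 153 155 156 158 143 105 176 190 195 201 226 226 206 184 175 164 152 133 118 174 187 190 198 205 227 218 193 181 170 160 134 107 170 183 190 193 216 225 225 197 183 175 160 148 129  58  58  64  63  65  61  61  63  61  59  53  64  57  55  60  57  58
```

The gap profile no longer changes and the force has levelled off near 2 N, so the row is closed and the chock slips in the light grip. I'll release and lift off.

Request:
step_arm --deltas '[0,0,0,0,0,0,0,0,0,0,0,0,0,0,0,0,0,0,0,0,0,0,0,0,0,0,0,0,0,0,0,0]' --hand 0

```text
time_s: 46.67
eef_pos: [0.5646, -0.029, 0.0151]
orientation: [[0.157, -0.0, -0.988], [0.988, 0.0, 0.157], [0.0, -1.0, 0.0]]
contact_force: [0.6, -0.0, -0.0]
opening: 0.083
```

Request:
step_arm --deltas '[0,0,0,0,0,-10,0,0,0,-20,0,0,0,-30,0,0,0,-35,0,0,0,-35,0,0,0,-35,0,0,0,0,0,0]'

```text
time_s: 47.33
eef_pos: [0.5695, -0.0298, 0.1899]
orientation: [[0.157, 0.014, -0.988], [0.988, -0.003, 0.157], [-0.0, -1.0, -0.014]]
contact_force: [1.6, 0.2, 1.7]
opening: 0.0867
```

```bash
python3 - <<'E'
from h import *
P=params('wrist'); s=bot.state();print(s['eef_pos'],s['opening'],s['time_s'])
im=viewer.read_camera('wrist')
for n,z in [('slide_box',.035),('vial1_center',.014),('chock_center',.0)]:
    for d in viewer.cut_out('wrist',n): print(n,round(d['conf'],2),mid(d['mask']),rect('wrist',d['mask'],z,P))
mk('wrist','chock_center',None,False)
exec(open('chk.py').read().split('\n',1)[1])
g=im.min(2); 
for c in (290,320,350): print(c,' '.join('%3d'%x for x in g[100:290:2,c]))
E
```

```text
[ 0.56945278 -0.02982713  0.18994714] 0.08669335654605066 47.3333
slide_box 0.65 [ 45. 325.] (array([411.2,   2.2]), array([206.1,  90.9]), 81.5)
vial1_center 0.64 [100. 341.] (array([466.5,   9.1]), array([110.5,  28.8]), 78.9)
chock_center 0.75 [204. 318.] (array([565.9, -28.8]), array([44.5, 62. ]), 80.2)
wrist chock_center 0.75 area 2570 poly(col,row) [[300, 175], [297, 193], [296, 231], [309, 234], [337, 234], [339, 231], [340, 212], [338, 175]]
[ 0.56353476 -0.02873962  0.17867151] 0.08704386483902071 [-0.04987446  0.66617468 -1.00281471]
nose box-x est 0.12494846086968259
side chock_center 0.94 area 531 poly(col,row) [[344, 251], [337, 251], [321, 260], [323, 275], [344, 274], [346, 272]]
258 147 149 143  78 165 176 174 180 193 197 185 171 166 156 152 133 110 162 171 187 193 215 221 204 158 149 157 151 132 123 167 170 175 186 200 212 183 171 163 159 146 134 103  99 150 151 100  59  60  67  65  70  69  71  66  72  70  67  66  65  70  66
266 146 149 149 140  91 170 176 180 179 202 204 184 171 166 161 152 135 113 167 175 177 178 205 202 189 169 166 162 153 134 117 163 171 177 179 198 207 191 170 168 152 134 120  77  64  71  72  68  67  68  67  66  72  68  70  72  69  72  66  59  58  60
274 148 148 149 150 137 100 168 182 187 194 221 218 200 176 167 158 145 126 111 166 181 183 190 196 220 209 181 171 162 154 130 102 162 175 181 184 207 220 219 187 176 165 153 138 124  56  57  61  60  64  61  60  61  61  61  61  61  59  59  58  58  59Traceback (most recent call last):
  File "<stdin>", line 8, in <module>
    return umr_minimum(a, axis, None, out, keepdims, initial, where)
numpy.exceptions.AxisError: axis 2 is out of bounds for array of dimension 2
```

```bash
python3 - <<'E'
from h import *
from scipy.ndimage import map_coordinates
viewer.read_camera('top')
P=params('wrist'); im=viewer.read_camera('wrist').min(2).astype(float)
u=np.array([.988,-.156,0]);v=np.array([.156,.988,0]); f=np.array([.4545,-.0055,0])
for off in (-.055,-.04,-.022,.0,.012):
    xs=np.arange(-8,130,2); 
    pts=np.array([proj('wrist',f+u*x/1000+v*off+[0,0,.014],P) for x in xs]).T
    print(off,' '.join('%d:%d'%(x,a) for x,a in zip(xs,map_coordinates(im,pts,order=1))))
d=find('wrist','chock_center');q=np.argwhere(d['mask']); top=q[q[:,0]<=q[:,0].min()+3]
for n,X in (('L',at_z('wrist',(q[:,0].min(),298),.004,P)),('R',at_z('wrist',(q[:,0].min(),339),.004,P))): print(n,X,'from face',(X-f)@u,(X-f)@v)
t=find('top','dropper_center',(280,149)); s=find('side','dropper_center',(165,264)); print('drop',mid(t['mask']),mid(s['mask']),tri(ray('top',mid(t['mask'])),ray('side',mid(s['mask']))))
print('pred drop top/side for (.482,.322,.05)',proj('top',(.482,.322,.05)),proj('side',(.482,.322,.05)))
E
```

```text
-0.055 -8:87 -6:78 -4:100 -2:112 0:112 2:111 4:112 6:129 8:133 10:115 12:113 14:114 16:110 18:110 20:109 22:110 24:114 26:134 28:116 30:111 32:112 34:113 36:114 38:111 40:110 42:109 44:110 46:112 48:112 50:111 52:111 54:111 56:110 58:110 60:109 62:109 64:111 66:111 68:113 70:111 72:111 74:110 76:111 78:112 80:113 82:115 84:142 86:152 88:155 90:156 92:154 94:152 96:151 98:149 100:147 102:152 104:153 106:149 108:146 110:148 112:150 114:150 116:147 118:148 120:148 122:149 124:150 126:149 128:149
-0.04 -8:91 -6:82 -4:102 -2:118 0:125 2:131 4:133 6:135 8:134 10:132 12:129 14:126 16:123 18:117 20:113 22:125 24:171 26:191 28:199 30:203 32:208 34:212 36:209 38:199 40:189 42:180 44:169 46:155 48:140 50:128 52:155 54:182 56:193 58:200 60:205 62:210 64:212 66:206 68:196 70:188 72:179 74:168 76:153 78:136 80:122 82:114 84:143 86:150 88:149 90:152 92:154 94:154 96:153 98:150 100:135 102:128 104:111 106:110 108:110 110:110 112:110 114:111 116:109 118:109 120:111 122:111 124:111 126:110 128:108
-0.022 -8:94 -6:102 -4:172 -2:194 0:200 2:204 4:209 6:210 8:205 10:195 12:184 14:174 16:164 18:150 20:134
[... 1078 characters left out ...]
60:196 62:200 64:202 66:204 68:197 70:188 72:181 74:169 76:145 78:132 80:116 82:75 84:64 86:65 88:64 90:64 92:64 94:63 96:63 98:63 100:62 102:63 104:62 106:62 108:62 110:62 112:62 114:62 116:61 118:61 120:62 122:61 124:61 126:60 128:59
L [ 0.5320156  -0.04276009  0.004     ] from face 0.08239798540526024 -0.024720537868633364
R [ 0.53811587 -0.00401783  0.004     ] from face 0.08238125752887564 0.014508462927381456
drop [292.5 142.5] [170.5 261. ] (array([0.47938139, 0.31770581, 0.04702113]), np.float64(0.0026943218556954008))
pred drop top/side for (.482,.322,.05) (np.float64(291.59176952575933), np.float64(139.58960178972617)) (np.float64(168.35794581634502), np.float64(261.9717480924196))
```

```bash
python3 - <<'E'
from h import *
u=np.array([.988,-.156,0]);v=np.array([.156,.988,0]); f=np.array([.4545,-.0055,0])-u_ if False else np.array([.4545,-.0055,0])-.006*np.array([.988,-.156,0])
P=params('wrist'); m=mk('wrist','chock_center'); mk('side','chock_center')
for x in (.080,.084,.088):
    n=f+u*x-v*.005
    print(x,'side nose',[[round(a,1) for a in proj('side',n+b*v)[::-1]] for b in(.02,-.02)],'side heel',[[round(a,1) for a in proj('side',n+b*v+u*.06)[::-1]] for b in(.02,-.02)],'heeltop',[round(a,1) for a in proj('side',n+.02*v+u*.06+[0,0,.036])[::-1]],
     'wrist heel top/knee row',[round(proj('wrist',n+u*k+[0,0,.036],P)[0],1) for k in(.06,.046)])
g=cv2.cvtColor(viewer.read_camera('wrist'),cv2.COLOR_RGB2GRAY); print(g[195:245,318])
S=cv2.cvtColor(viewer.read_camera('side'),cv2.COLOR_RGB2GRAY)
for r in (268,271,273,275): print(r,S[r,318:352])
print(bot.state()['time_s'])
E
```

```text
wrist chock_center 0.96 area 2775 poly(col,row) [[300, 183], [296, 195], [296, 244], [339, 245], [340, 184]]
side chock_center 0.72 area 535 poly(col,row) [[343, 251], [338, 251], [321, 261], [324, 276], [345, 273], [346, 257]]
0.08 side nose [[np.float64(317.0), np.float64(262.7)], [np.float64(319.8), np.float64(276.0)]] side heel [[np.float64(342.9), np.float64(259.2)], [np.float64(346.4), np.float64(272.3)]] heeltop [np.float64(343.2), np.float64(248.4)] wrist heel top/knee row [np.float64(243.4), np.float64(228.3)]
0.084 side nose [[np.float64(318.8), np.float64(262.4)], [np.float64(321.6), np.float64(275.8)]] side heel [[np.float64(344.6), np.float64(259.0)], [np.float64(348.2), np.float64(272.1)]] heeltop [np.float64(345.0), np.float64(248.1)] wrist heel top/knee row [np.float64(247.7), np.float64(232.7)]
0.088 side nose [[np.float64(320.5), np.float64(262.2)], [np.float64(323.4), np.float64(275.5)]] side heel [[np.float64(346.4), np.float64(258.7)], [np.float64(349.9), np.float64(271.8)]] heeltop [np.float64(346.7), np.float64(247.9)] wrist heel top/knee row [np.float64(251.9), np.float64(237.0)]
[64 64 63 65 63 63 63 64 63 62 64 62 63 63 63 63 62 63 62 63 63 63 63 62
 61 62 63 62 63 62 63 62 61 61 60 57 57 56 56 56 57 56 56 55 56 56 56 55
 59 86]
268 [165 138 131 117  62  65  72  72  70  70  73  69  69  71  71  63  64  63
  62  62  64  61  61  61  64  62  63  62  60  90 103  97 141 139]
271 [188 177 166 154  78  64  71  70  75  66  62  62  65  61  61  64  61  63
  63  61  63  64  62  62  64  60  63  63  54 114 111 103  99 139]
273 [188 184 171 154 122  67  64  64  64  63  65  62  64  63  63  63  63  65
  64  61  60  62  58  61  58  61  60  57  54 107 108 107 102  97]
275 [193 184 173 161 139  65  58  61  62  62  60  59  60  62  61  67  84  80
  82  98  96 117 114 112 111 108 110 106 108 106 106 104 104  96]
48.4333
```

The wrist view (heel row 244, knee row 229) and the side view (heel column 346) both put the nose about 81 mm from the box face. Full contact would be 82 mm and the limit is 88 mm. I'm handing the job in.

```bash
python3 -c "
from station import bot
print(bot.job_done())"
```

```text
the job is handed in; nothing more can be done
None
```

The job is handed in at about 48.5 s; no verdict came back, so what follows rests on my own measurements.

**What I did**
- **Bottle:** I stood the amber dropper bottle on the white tile and let it go.
- **Chock:** I lifted the chock out of the caddy, stood it on the bench and tipped it onto its foot. I then carried it round behind the outer vial and slid it in nose first with a light 8 N grip. The force on the arm stayed at about 2.5 N or less during the slide.

**Last checks**

| Check | Measured | Wanted |
|---|---|---|
| Vial spacing along the row | 28.3 and 28.5 mm, first vial against the box | 28.5 mm when touching |
| Chock nose from the box face | about 81 mm, from wrist and side views | about 82 mm at contact, 88 mm limit |
| Chock offset from the vial's middle | within a few mm | 30 mm |
| Chock alignment | square to within 1–2° | 0.2 rad (about 11°) |
| Bottle on the tile | about 5 mm from the tile's centre, upright, released | within 45 mm |

**What went wrong or disagreed**
- **Tipping the chock:** the first two tipping passes went over the chock without touching it. The shut fingertips stand about 16 mm behind the TCP, not 8 mm ahead as the text says. I found this by touching down on the nose with about 30 N, then pushed lower and it tipped.
- **Nose position:** the nose is partly hidden under the outer vial. Its visible edge read about 88 mm from the wrist and 85 to 88 mm in the side view. I trusted the heel and the slope break instead, since the vial hides the nose edge in the wrist view.
- **Camera offset:** the wrist and overhead cameras disagreed by up to 8 mm early on, so I worked relative to the fingers.
- **Other things:** I did not re-measure the jar, dish or beaker at the end. The arm stayed clear of them and of the red and yellow bottles.
- **Pictures:** I used all 12 views, so the final checks come from masks and pixel values.

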